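# Fill the capacitor test bank, probe its studs, clear the leftovers

## Robot

A 6-joint arm with a two-finger parallel gripper is mounted at the origin on the work surface. World frame = base frame: x ahead of the robot, y to its left, z up, the work surface at z = 0. Lengths are in m, angles in degrees, forces in N, time in s.
With the tool pointing down it reaches from about 0.25 to 0.725 m from the base axis. Payload 9.7 kg.
Tool frame: the origin (TCP) lies at the very end of the fingers, on their centre line; the grasp point (between the pads) lies 19 mm behind it; z points along the fingers, y is the line along which they close (so a half turn about z gives the same grasp; the last joint's range is limited). The gripper opens to 85 mm and grips with 20 to 120 N. Pads are 22 mm wide; open, the fingers measure 114 mm over their backs; the gripper's body (76 mm by 85 mm) begins 54 mm behind the grasp point. The pads swing forward as they close: fully open they stand 13 mm farther back than shut.
Start: joints at [-72.021, 4.979, 10.078, 95.1, 0, 90], TCP at [0.17, -0.523, 0.231] pointing down, gripper open.
Joint ranges: [-179.16, 179.16], [-48.56, 103.87], [-65.8, 70.77], [-126.05, 130.52], [-82.76, 87.17], [-180, 180]. Speed limits (degrees/s): [127.2, 127.2, 147.25, 180, 180, 180].

## Interface

Orientations are given as [roll, pitch, yaw] about the fixed x, y, z axes, in that order (R = Rz(yaw) Ry(pitch) Rx(roll)).
In Python, from workcell import telemetry, optics, workorder gives the robot as it stands.
- The arm moves only by the shell command python3 -m handwheel 'ROWS' [FORCE]. ROWS is JSON, a list of rows, each an object of numbers: "tx", "ty", "tz": the shift along the tool's x, y, z in m; "ax", "ay", "az": the turn, a rotation vector about the tool's x, y, z in degrees; "jaw": the gripper command: -1 is shut, 1 is fully open, values between are in proportion. A call has exactly 10 rows; each row shifts and turns the commanded pose from where the row before left it, along the tool's axes as they then stand; what a row does not reach is not made up. A row lasts 1/8 s, in which the tool goes at most 62.5 mm and 10.7 degrees, less where a joint would pass 70% of its speed; a pose out of reach is approached as far as the arm can. A call is refused whole if a number of a shift passes 0.0625 or a number of a turn 10.7, either way. A call with a gripper value outside its range is refused whole. The fingers move at their own pace and stop on an object; FORCE is the grip in N (left out, the last holds). Time passes only in rows, so rows that do not move let the fingers close, or fill a call up. It gives the time, the measured TCP pose, the force, the opening and the grip force at its end, in the units of the state.
- telemetry.get_obs(): the state, without advancing time (a new reading comes with each control period).
- optics.camera(name): name is "side" or "top" or "wrist"; returns a dict with "color" (480x640x3 uint8, red, green, blue), "K" (3x3 intrinsics, pixels), "extrinsics" (4x4, takes a point from camera to world coordinates); the wrist camera has in their place "mount" (4x4, takes a point from camera to tool coordinates, whose origin is the TCP and whose axes are the flange's). Camera axes: x right, y down, z forward; pixel columns grow to the right and rows downward; lengths in m; the calibration is good to about 2 mm. A picture is of the moment at which its call begins: read the wrist's pose just before it. There is no depth.
- workorder.job_done(): hands the job in; it is judged then, once.
The state is a dict: "time": time; "q": joint angles; "qd": joint speeds; "joint_efforts": joint torques, N m; "ee_pos": TCP position; "tcp_rot": TCP orientation; "wrist_force": force on the tool from outside, world axes, zero at the start; "torque": the same for the moment, N m; "opening": finger opening in m; "grasp_force": force on a finger pad.
Only numpy, scipy, OpenCV 4.12 (cv2) and the standard library are available. Lean on these libraries where they do the work, as an engineer would, in place of code of your own. Each camera call takes 0.05 s, during which the arm holds its last target. There are 200 camera calls.

## Task

Stand a spare blue capacitor from the mat upright in every empty cell of the test bank, leaving the ones already there alone. Then take the hand probe from its stand and press its tip down on each of the four brass studs in turn, from left to right as the robot sees them, so that each stud dips clearly for half a second, and put the probe back in its stand. Any spares left over must end in the lidless tin, which the steel chute feeds; do not disturb the other things on the bench.

Things in the scene. Friction and masses are not known exactly. Their poses are not given: they have to be found in the camera images.
- spare0_mid (a point): a blue can-style capacitor, an upright cylinder 36 mm in diameter, 45 mm tall, aluminium top, about 60 g; the point is its centre, 22.5 mm above its underside, z along its axis. One of the four identical spares, which start standing on the thin rubber mat (3 mm thick) to the robot's left
- spare1_mid (a point): a blue can-style capacitor, an upright cylinder 36 mm in diameter, 45 mm tall, aluminium top, about 60 g; the point is its centre, 22.5 mm above its underside, z along its axis. One of the four identical spares, which start standing on the thin rubber mat (3 mm thick) to the robot's left
- spare2_mid (a point): a blue can-style capacitor, an upright cylinder 36 mm in diameter, 45 mm tall, aluminium top, about 60 g; the point is its centre, 22.5 mm above its underside, z along its axis. One of the four identical spares, which start standing on the thin rubber mat (3 mm thick) to the robot's left
- spare3_mid (a point): a blue can-style capacitor, an upright cylinder 36 mm in diameter, 45 mm tall, aluminium top, about 60 g; the point is its centre, 22.5 mm above its underside, z along its axis. One of the four identical spares, which start standing on the thin rubber mat (3 mm thick) to the robot's left
- old0_mid (a point): a blue can-style capacitor, an upright cylinder 36 mm in diameter, 45 mm tall, aluminium top, about 60 g; the point is its centre, 22.5 mm above its underside, z along its axis. If present, it starts already seated in cell 0 of the test bank and stays there; if absent, cell 0 is empty
- old1_mid (a point): a blue can-style capacitor, an upright cylinder 36 mm in diameter, 45 mm tall, aluminium top, about 60 g; the point is its centre, 22.5 mm above its underside, z along its axis. If present, it starts already seated in cell 1 of the test bank and stays there; if absent, cell 1 is empty
- old2_mid (a point): a blue can-style capacitor, an upright cylinder 36 mm in diameter, 45 mm tall, aluminium top, about 60 g; the point is its centre, 22.5 mm above its underside, z along its axis. If present, it starts already seated in cell 2 of the test bank and stays there; if absent, cell 2 is empty
- old3_mid (a point): a blue can-style capacitor, an upright cylinder 36 mm in diameter, 45 mm tall, aluminium top, about 60 g; the point is its centre, 22.5 mm above its underside, z along its axis. If present, it starts already seated in cell 3 of the test bank and stays there; if absent, cell 3 is empty
- bank: the test bank, a fixed grey slab 280 mm long (y), 130 deep (x), 24 thick; origin: centre of its underside, on the table; x away from the robot, y to its left. Cells 0 to 3, square pockets 42 mm wide, 16 deep, at x = +20 mm, y = +102, +34, -34, -102 mm. A seated capacitor has its underside at z = 8 mm, its centre at 30.5 mm and its top 29 mm above the slab
- stud0_top (a point): the middle of the top of test stud 0, a sprung brass button 16 mm across on the robot's side of cell 0; up, its top is 10 mm above the slab (34 mm above the table); it can be pressed straight down 7 mm to its stop (spring 600 N/m, about 2.4 N at 4 mm) and comes back up when let go; the point moves with the stud
- stud1_top (a point): the middle of the top of test stud 1, a sprung brass button 16 mm across on the robot's side of cell 1; up, its top is 10 mm above the slab (34 mm above the table); it can be pressed straight down 7 mm to its stop (spring 600 N/m, about 2.4 N at 4 mm) and comes back up when let go; the point moves with the stud
- stud2_top (a point): the middle of the top of test stud 2, a sprung brass button 16 mm across on the robot's side of cell 2; up, its top is 10 mm above the slab (34 mm above the table); it can be pressed straight down 7 mm to its stop (spring 600 N/m, about 2.4 N at 4 mm) and comes back up when let go; the point moves with the stud
- stud3_top (a point): the middle of the top of test stud 3, a sprung brass button 16 mm across on the robot's side of cell 3; up, its top is 10 mm above the slab (34 mm above the table); it can be pressed straight down 7 mm to its stop (spring 600 N/m, about 2.4 N at 4 mm) and comes back up when let go; the point moves with the stud
- probe_grip (a point): the hand probe, upright: the centre of its ribbed black square handle, 22 by 22 mm, 46 mm tall (x, y square to its faces, z up along the probe). Directly under the handle is a flange 48 mm in diameter, 6 mm thick (underside 29 mm below this point), then a straight steel rod 8 mm thick; 90 g
- probe_tip (a point): the rounded lower end of the probe's rod, on the probe's axis, 91 mm below the centre of the handle
- park (a point): the probe's stand, a fixed aluminium square tube 50 mm wide outside, 28 inside, 78 tall, open on top, on a 90 mm base plate. The point is where the centre of the parked probe's handle lies (rod down in the tube, flange on the rim): on the tube's axis, 107 mm above the table. The probe starts so
- tin_in (a point): the centre of the floor of the lidless square tin, 4 mm above the table; 138 mm wide inside, walls 85 mm high; fixed below the chute. y points from the shelf across the tin
- chute_mid (a point): a point on the middle line of the steel chute's floor, 170 mm above the table. The chute, fixed to the walnut shelf on the robot's right, slopes 45 degrees down along its y axis (top end 85 mm higher than this, lip 75 mm lower, over the tin); 94 mm wide inside (x), walls 30 mm high. A capacitor let go upright 24 mm over this point slides and tumbles into the tin
- hexset: a hex key set in a red plastic fold-out holder, 100 mm by 30 mm, 20 mm high; a bystander, to be left alone; origin at its underside
- frame: a dented chrome shader frame, 85 mm by 30 mm, 77 mm high; a bystander, to be left alone; origin at its underside
- post0: a brass binding post, 18 mm in diameter, 30 mm tall; a bystander, to be left alone; origin at its underside
- post1: a brass binding post, 18 mm in diameter, 30 mm tall; a bystander, to be left alone; origin at its underside
- driver: a screwdriver 160 mm long, lying; its x axis points along it from handle to tip; a bystander, to be left alone; origin at its underside
- coil: a copper coil on a white bobbin, 30 mm in diameter, 34 mm tall; a bystander, to be left alone; origin at its underside
Not all that is in view belongs to the job. Of the things like the part that bears probe_grip, leave any that is brown or turquoise; of the rest the larger one is meant.

How it is judged:
By the outcome, as a careful person would: the job done as asked, in the order asked, and still so for the second after the job is handed in, with the robot touching nothing.
Of old0, old1, old2, old3 only 1 to 3 are there at a start; the rules pass over those that are not, and their reading is None.
At some moment in a run one of spare0, spare1, spare2, spare3 may be knocked a few centimetres aside while the robot is not near it.
It also fails if it takes over 192 s, if anything falls off the work surface, if the arm or the gripper's body presses on something with over 40 N, if the wrist force passes 120 N, or if a joint passes its speed limit or range.

## Working session

There is one attempt and no reset: what is moved stays moved. The work goes in short steps, Python scripts to look and compute and a shell command to move; the robot and the scene stay as the last step left them, time stands still between calls to the robot, and variables do not carry over. Pictures are saved under pics/ and viewed, at most 14 in all, crops included, and the job is handed in when it is done.

```bash
ls; mkdir -p pics
python3 - <<'E'
from workcell import telemetry, optics
import cv2, numpy as np
o=telemetry.get_obs(); print(o)
for n in ["top","side"]:
    c=optics.camera(n); cv2.imwrite(f"pics/{n}0.png",c["color"][...,::-1]); print(n,c["K"].tolist(),np.round(c["extrinsics"],4).tolist())
c=optics.camera("wrist");print(c["K"].tolist(),np.round(c["mount"],4).tolist())
E
```

```text
pics
{'time': 0.0, 'q': array([-7.20214631e+01,  5.01190339e+00,  1.00339085e+01,  9.50991248e+01,
       -5.08041946e-04,  9.00000098e+01]), 'qd': array([ 0.08464439,  0.00805999,  0.01228699, -0.01920467,  0.11085429,
       -0.05828481]), 'joint_efforts': array([-1.13256135e-04, -5.20381165e+01,  4.64806831e+01,  1.60742638e-02,
       -3.34529989e-05, -1.52280808e-05]), 'ee_pos': array([ 0.16969046, -0.52292816,  0.23057047]), 'tcp_rot': array([-1.79922880e+02,  5.08054684e-04,  1.79785278e+01]), 'wrist_force': array([0.60279136, 0.44210061, 0.02652572]), 'torque': array([-0.02049952,  0.04896512, -0.01561656]), 'grasp_force': 0.0, 'opening': 0.085415328659252}
top [[442.2876442025111, 0.0, 313.9746018981097], [0.0, 442.2876442025111, 238.64424234611678], [0.0, 0.0, 1.0]] [[0.0014, -0.9983, 0.0576, 0.4891], [-1.0, -0.0017, -0.005, -0.0502], [0.0051, -0.0576, -0.9983, 1.1801], [0.0, 0.0, 0.0, 1.0]]
side [[460.5844824749294, 0.0, 318.48682177362485], [0.0, 460.5844824749294, 240.40589683850936], [0.0, 0.0, 1.0]] [[-0.9997, 0.007, 0.0246, 0.5218], [-0.0151, 0.6167, -0.7871, 0.7966], [-0.0207, -0.7872, -0.6163, 0.7806], [0.0, 0.0, 0.0, 1.0]]
[[399.7589067284489, 0.0, 316.40863001368433], [0.0, 399.7589067284489, 238.55941352138595], [0.0, 0.0, 1.0]] [[-0.0005, -0.9513, -0.3082, 0.0795], [1.0, -0.0003, -0.0008, -0.0021], [0.0007, -0.3082, 0.9513, -0.1421], [0.0, 0.0, 0.0, 1.0]]
```

View pics/top0.png

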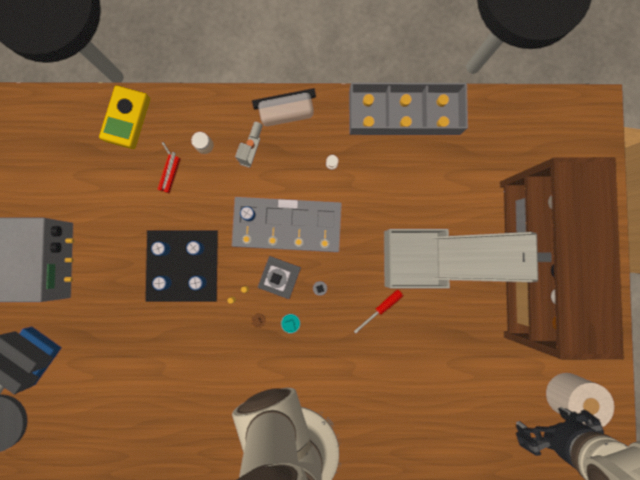

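View pics/side0.png

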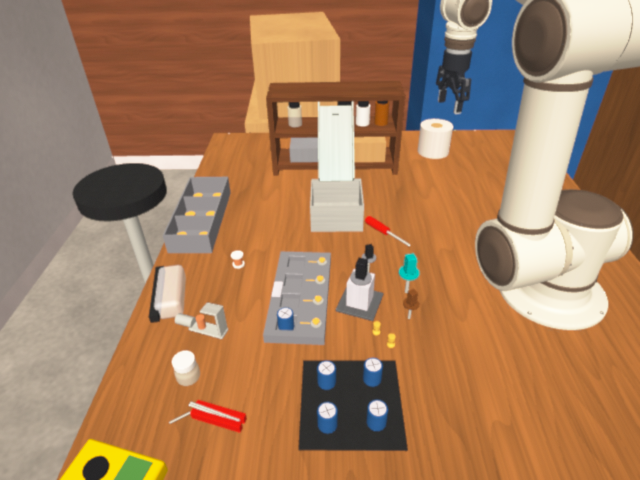

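The top view shows four spares at (158,248), (193,248), (159,284) and (195,283). In the bank at (287,225) only cell 0, at (248,213), is filled, so three cells are empty. The probe candidates are the stand at (279,278), a small black one at (320,288), a brown one at (258,320) and a turquoise one at (291,323). The larger black one, in the square tube, fits. I'll confirm that with a crop.

```bash
cat > h.py <<'E'
import numpy as np, cv2
from scipy.spatial.transform import Rotation as R
from workcell import telemetry, optics
def pose():
    o=telemetry.get_obs(); T=np.eye(4); T[:3,:3]=R.from_euler('xyz',o["tcp_rot"],degrees=True).as_matrix(); T[:3,3]=o["ee_pos"]; return T
def grab(n):
    T=pose(); c=optics.camera(n); E=c["extrinsics"] if n!="wrist" else T@c["mount"]
    return c["color"][...,::-1].copy(),np.array(c["K"]),np.array(E)
def ray(K,E,uv,z):
    d=E[:3,:3]@np.linalg.solve(K,[uv[0],uv[1],1]); return E[:3,3]+d*(z-E[2,3])/d[2]
def proj(K,E,p):
    q=np.linalg.inv(E)@np.append(p,1); q=K@q[:3]; return q[:2]/q[2]
def delta(target,yaw):
    "tool-frame shift and az turn to a tool-down target"
    T=pose(); o=telemetry.get_obs()
    d=T[:3,:3].T@(np.array(target)-T[:3,3]); dy=(o["tcp_rot"][2]-yaw+90)%180-90
    return np.round(d,4), round(dy,2), np.round(o["tcp_rot"],2)
E
python3 - <<'E'
from h import *
im,K,E=grab("top")
for n,p,z in [("cap",(158,248),.048),("cap",(193,248),.048),("cap",(159,284),.048),("cap",(195,283),.048),("bankTL",(233.5,198),.024),("bankTR",(341,203),.024),("bankBL",(232.5,246.5),.024),("bankBR",(338.5,251),.024),("stud0",(247,239),.034),("stud3",(325,243.5),.034),("handle",(279,279),.13),("small",(320,288),.05),("tinTL",(386,230),.085),("tinBR",(450,287),.085),("chuteTopT",(538,233),.255),("chuteTopB",(537,282),.255),("chlipT",(439,235),.095),("chlipB",(439,281),.095)]:
    print(n,np.round(ray(K,E,p,z),4))
a=cv2.resize(im[190:340,220:360],None,fx=4,fy=4,interpolation=cv2.INTER_CUBIC)
cv2.imwrite("pics/crop_top.png",a)
im,K,E=grab("side")
b=cv2.resize(im[230:330,255:435],None,fx=4,fy=4,interpolation=cv2.INTER_CUBIC)
cv2.imwrite("pics/crop_side.png",b)
E
```

```text
cap [0.5298 0.3428 0.048 ]
cap [0.5299 0.2534 0.048 ]
cap [0.4382 0.3383 0.048 ]
cap [0.4408 0.2468 0.048 ]
bankTL [0.6625 0.1558 0.024 ]
bankTR [ 0.6499 -0.127   0.024 ]
bankBL [0.5349 0.1569 0.024 ]
bankBR [ 0.5236 -0.1202  0.024 ]
stud0 [0.554  0.1177 0.034 ]
stud3 [ 0.5427 -0.0846  0.034 ]
handle [0.454  0.0271 0.13  ]
small [ 0.4286 -0.0714  0.05  ]
tinTL [ 0.5741 -0.2347  0.085 ]
tinBR [ 0.4333 -0.3917  0.085 ]
chuteTopT [ 0.5552 -0.5258  0.255 ]
chuteTopB [ 0.4526 -0.5208  0.255 ]
chlipT [ 0.5612 -0.3635  0.095 ]
chlipB [ 0.4484 -0.3618  0.095 ]
```

View pics/crop_side.png

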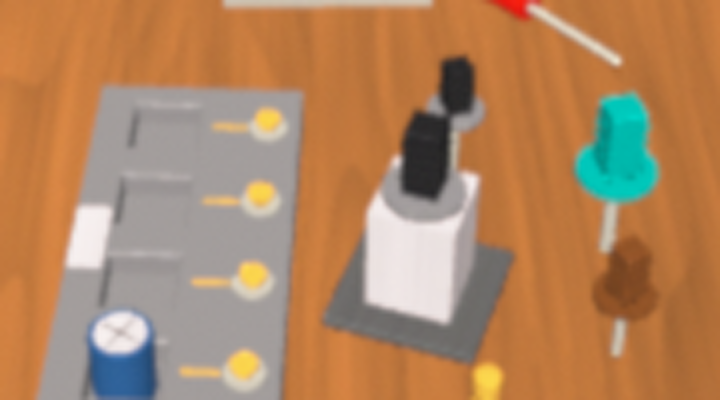

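The crop confirms it: the large black probe stands in the aluminium tube. The other black one is smaller and further away, and the brown and turquoise ones are to be left alone. Next I move the wrist camera over the bank and mat.

```bash
python3 -m handwheel '[{"tz":-0.03,"az":9},{"tz":-0.03,"az":9},{"tx":0.0275,"ty":-0.0544},{"tx":0.0275,"ty":-0.0544},{"tx":0.0275,"ty":-0.0544},{"tx":0.0275,"ty":-0.0544},{"tx":0.0275,"ty":-0.0544},{"tx":0.0275,"ty":-0.0544},{"tx":0.0275,"ty":-0.0544},{"tx":0.0275,"ty":-0.0544}]' && python3 -m handwheel '[{"tx":0.0275,"ty":-0.0544},{"tx":0.0275,"ty":-0.0544},{"tx":0.0275,"ty":-0.0544},{"tx":0.0275,"ty":-0.0544},{},{},{},{},{},{}]'
python3 - <<'E'
from h import *
im,K,E=grab("wrist"); cv2.imwrite("pics/w1.png",im); np.savez("w1.npz",K=K,E=E)
E
```

```text
$[0]: bad value
```

View pics/w1.png

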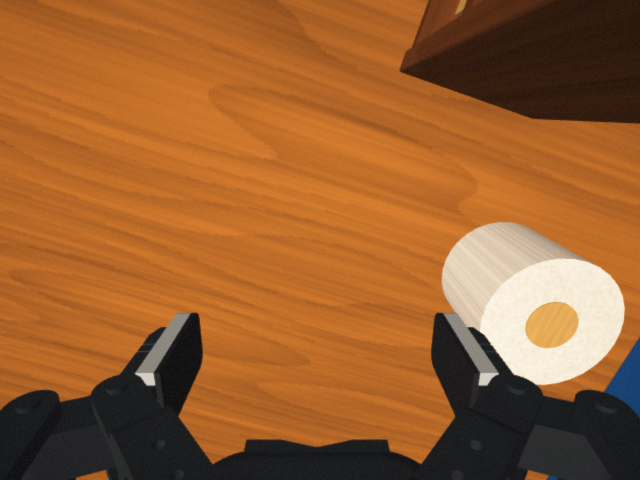

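The move was refused and the arm hasn't moved: the wrist view still shows the shelf corner at (402,70) and a paper roll at (540,310). Rows probably need all seven keys.

```bash
python3 -m handwheel '[{"tx":0,"ty":0,"tz":-0.03,"ax":0,"ay":0,"az":9,"jaw":1},{"tx":0,"ty":0,"tz":-0.03,"ax":0,"ay":0,"az":9,"jaw":1},{"tx":0.0275,"ty":-0.0544,"tz":0,"ax":0,"ay":0,"az":0,"jaw":1},{"tx":0.0275,"ty":-0.0544,"tz":0,"ax":0,"ay":0,"az":0,"jaw":1},{"tx":0.0275,"ty":-0.0544,"tz":0,"ax":0,"ay":0,"az":0,"jaw":1},{"tx":0.0275,"ty":-0.0544,"tz":0,"ax":0,"ay":0,"az":0,"jaw":1},{"tx":0.0275,"ty":-0.0544,"tz":0,"ax":0,"ay":0,"az":0,"jaw":1},{"tx":0.0275,"ty":-0.0544,"tz":0,"ax":0,"ay":0,"az":0,"jaw":1},{"tx":0.0275,"ty":-0.0544,"tz":0,"ax":0,"ay":0,"az":0,"jaw":1},{"tx":0.0275,"ty":-0.0544,"tz":0,"ax":0,"ay":0,"az":0,"jaw":1}]'
```

```text
time: 1.55
ee_pos: [0.3904, -0.0861, 0.2915]
tcp_rot: [180.0, -0.1, -0.0]
wrist_force: [1.7, -1.0, -0.5]
opening: 0.0854
grasp_force: 0.0
```

```bash
python3 -m handwheel '[{"tx":0.0275,"ty":-0.0544,"jaw":1},{"tx":0.0275,"ty":-0.0544,"jaw":1},{"tx":0.0275,"ty":-0.0544,"jaw":1},{"tx":0.0275,"ty":-0.0544,"jaw":1},{"jaw":1},{"jaw":1},{"jaw":1},{"jaw":1},{"jaw":1},{"jaw":1}]' || python3 -m handwheel '[{"tx":0.0275,"ty":-0.0544,"tz":0,"ax":0,"ay":0,"az":0,"jaw":1},{"tx":0.0275,"ty":-0.0544,"tz":0,"ax":0,"ay":0,"az":0,"jaw":1},{"tx":0.0275,"ty":-0.0544,"tz":0,"ax":0,"ay":0,"az":0,"jaw":1},{"tx":0.0275,"ty":-0.0544,"tz":0,"ax":0,"ay":0,"az":0,"jaw":1},{"tx":0,"ty":0,"tz":0,"ax":0,"ay":0,"az":0,"jaw":1},{"tx":0,"ty":0,"tz":0,"ax":0,"ay":0,"az":0,"jaw":1},{"tx":0,"ty":0,"tz":0,"ax":0,"ay":0,"az":0,"jaw":1},{"tx":0,"ty":0,"tz":0,"ax":0,"ay":0,"az":0,"jaw":1},{"tx":0,"ty":0,"tz":0,"ax":0,"ay":0,"az":0,"jaw":1},{"tx":0,"ty":0,"tz":0,"ax":0,"ay":0,"az":0,"jaw":1}]'
python3 - <<'E'
from h import *
im,K,E=grab("wrist"); cv2.imwrite("pics/w2.png",im); np.savez("w2.npz",K=K,E=E)
E
```

```text
time: 2.8
ee_pos: [0.5004, 0.0616, 0.2936]
tcp_rot: [-177.0, 0.0, 5.4]
wrist_force: [1.1, 0.4, 0.5]
opening: 0.0853
grasp_force: 0.0$[0]: bad value
```

View pics/w2.png

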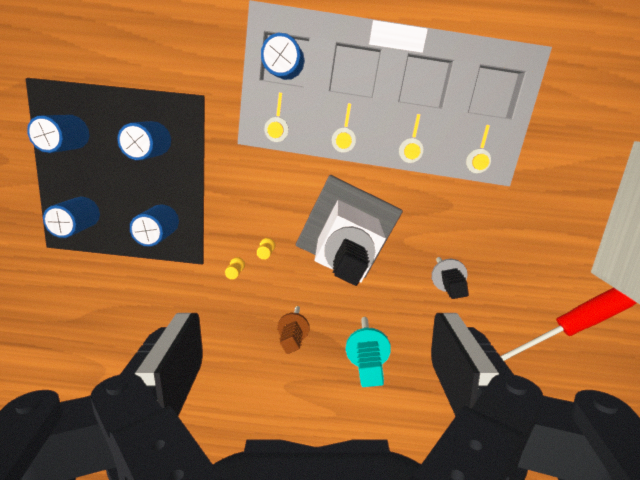

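The wrist picture shows all four spares: (45,133), (136,141), (59,221) and (146,230). The studs are at (276,129), (344,140), (411,151) and (480,161), the cells at (355,71), (426,81) and (496,92), and the probe handle top near (350,265). The pose ended off target with a tilt, so I'll check why.

Run:
```python
from h import *
o=telemetry.get_obs(); print(np.round(o["q"],2),np.round(o["qd"],2),o["ee_pos"],o["tcp_rot"],o["time"])
d=np.load("w2.npz");K,E=d["K"],d["E"]
for n,p,z in [("cap",(45,133),.048),("cap",(136,141),.048),("cap",(59,221),.048),("cap",(146,230),.048),("bTL",(249,1),.024),("bTR",(550,46),.024),("bBL",(238,142),.024),("bBR",(509,186),.024),("s0",(276,129),.034),("s1",(344,140),.034),("s2",(411,151),.034),("s3",(480,161),.034),("base",(331,175),.004),("base",(403,211),.004),("base",(297,243),.004)]:
    print(n,np.round(ray(K,E,p,z),4))
im=cv2.imread("pics/w2.png")
cv2.imwrite("pics/w2c.png",cv2.resize(im[165:305,280:480],None,fx=4,fy=4,interpolation=cv2.INTER_CUBIC))
```

```text
[  5.33   0.57  12.48 101.96   3.   179.94] [ 0.07  0.14  0.06  0.05  0.06 -0.09] [0.50042292 0.06165005 0.29353464] [-1.77002744e+02  4.61579533e-02  5.38531130e+00] 2.85
cap [0.5306 0.3456 0.048 ]
cap [0.5318 0.2556 0.048 ]
cap [0.4417 0.3415 0.048 ]
cap [0.442  0.2494 0.048 ]
bTL [0.6652 0.1558 0.024 ]
bTR [ 0.6516 -0.1217  0.024 ]
bBL [0.5382 0.1618 0.024 ]
bBR [ 0.5217 -0.116   0.024 ]
s0 [0.5552 0.1225 0.034 ]
s1 [0.5513 0.0554 0.034 ]
s2 [ 0.5472 -0.0107  0.034 ]
s3 [ 0.5443 -0.0784  0.034 ]
base [0.5113 0.0645 0.004 ]
base [ 0.48   -0.0183  0.004 ]
base [0.43  0.095 0.004]
```

View pics/w2c.png

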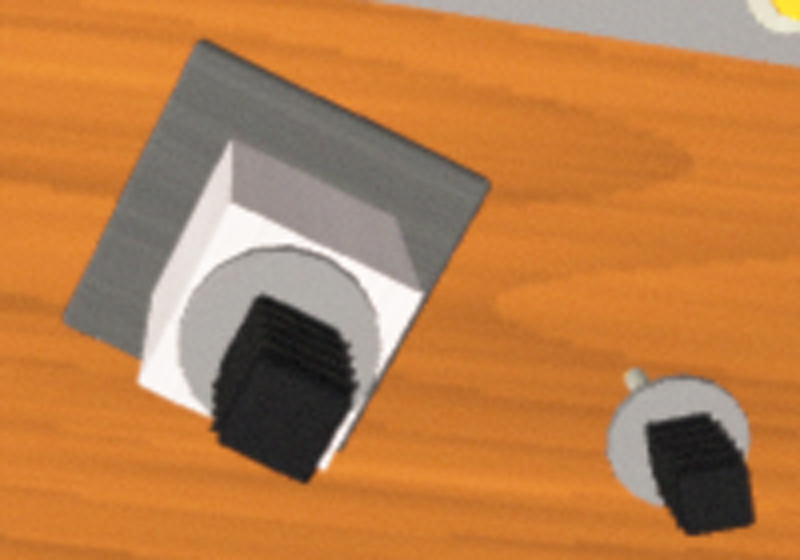

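J6 hit its 180° limit, since q6 = q1+180−yaw, so I'll work near yaw 90. A second view from there also cancels the camera-mount bias.

```bash
python3 -m handwheel '[{"tx":0,"ty":0,"tz":-0.03,"ax":-3,"ay":0,"az":0,"jaw":1},{"tx":0,"ty":0,"tz":-0.03,"ax":0,"ay":0,"az":-10.6,"jaw":1},{"tx":0,"ty":0,"tz":0,"ax":0,"ay":0,"az":-10.6,"jaw":1},{"tx":0,"ty":0,"tz":0,"ax":0,"ay":0,"az":-10.6,"jaw":1},{"tx":0,"ty":0,"tz":0,"ax":0,"ay":0,"az":-10.6,"jaw":1},{"tx":0,"ty":0,"tz":0,"ax":0,"ay":0,"az":-10.6,"jaw":1},{"tx":0,"ty":0,"tz":0,"ax":0,"ay":0,"az":-10.6,"jaw":1},{"tx":0,"ty":0,"tz":0,"ax":0,"ay":0,"az":-10.6,"jaw":1},{"tx":0.04,"ty":0,"tz":0,"ax":0,"ay":0,"az":-10.4,"jaw":1},{"tx":0.04,"ty":0.01,"tz":0,"ax":0,"ay":0,"az":0,"jaw":1}]'
python3 - <<'E'
from h import *
im,K,E=grab("wrist"); im,K,E=grab("wrist"); print(pose()); cv2.imwrite("pics/w3.png",im); np.savez("w3.npz",K=K,E=E)
E
```

```text
time: 4.1
ee_pos: [0.518, 0.1333, 0.3541]
tcp_rot: [-180.0, -0.3, 90.6]
wrist_force: [0.9, 0.7, 0.1]
opening: 0.0854
grasp_force: 0.0
[[-0.01251769  0.99991822 -0.00262     0.51835198]
 [ 0.99990681  0.01253174  0.00541538  0.13547463]
 [ 0.00544777 -0.00255197 -0.9999819   0.35282617]
 [ 0.          0.          0.          1.        ]]
```

View pics/w3.png

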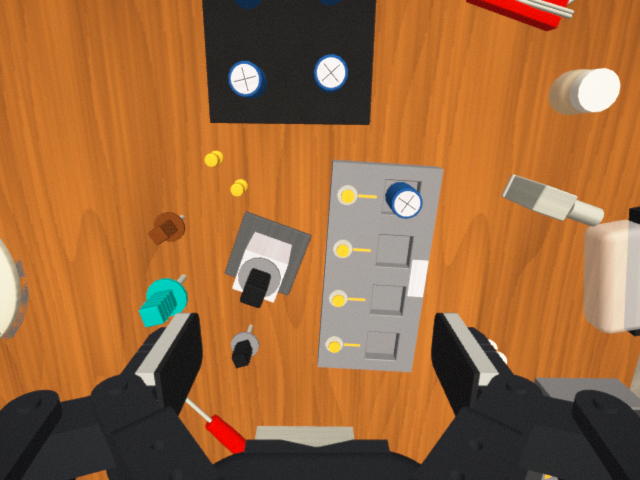

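The whole bank, the stand base and the near pair of spares, at (246,79) and (331,72), are visible. I'll fit the bank, the base, the caps and small camera corrections jointly from the three views.

```bash
cat > ba.py <<'E'
from h import *
from scipy.optimize import least_squares
def wc(im,p,r=14):
    x,y=map(int,p); s=im[max(0,y-r):y+r+1,max(0,x-r):x+r+1].astype(int)
    m=(s.min(2)>165)&(s.max(2)-s.min(2)<45); m=cv2.morphologyEx(m.astype(np.uint8),cv2.MORPH_CLOSE,np.ones((5,5)))
    c=max(cv2.findContours(m,0,1)[0],key=cv2.contourArea); (u,v),_,_=cv2.fitEllipse(cv2.convexHull(c)); return u+max(0,x-r),v+max(0,y-r)
V={}
for n in ["w2","w3"]:
    d=np.load(n+".npz"); V[n]=(cv2.imread(f"pics/{n}.png"),d["K"],d["E"])
V["top"]=(cv2.imread("pics/top0.png"),*grab("top")[1:])
caps={"w2":[(45,133),(136,141),(59,221),(146,230),(282,56)],"w3":[None,(331,72),None,(246,79),(407,204)],"top":[(158,248),(193,248),(159,284),(195,283),(248,213)]}
B=[(.065,.14,.024),(.065,-.14,.024),(-.065,.14,.024),(-.065,-.14,.024)]+[(None,y,.034) for y in(.102,.034,-.034,-.102)]
bank={"w2":[(249,1),(550,46),(238,142),(509,186),(276,129),(344,140),(411,151),(480,161)],"w3":[(442,168),(411,371),(333,161),(319,366),(347,195),(343,249),(338,299),(334,345)],
"top":[(233.5,198),(341,203),(232.5,246.5),(338.5,251),(247,239),(273,240),(299,242),(325,243.5)]}
S=[(.045,.045,.004),(.045,-.045,.004),(-.045,.045,.004),(-.045,-.045,.004)]
base={"w2":[(331,175),(403,211),(297,243),None],"w3":[(310,235),(289,293),(247,212),(227,274)]}
obs=[]
for n in V:
    for i,p in enumerate(caps[n]):
        if p: 
            q=wc(V[n][0],p,8 if n=="top" else 18); obs.append((n,"c",i,q)); print(n,i,p,np.round(q,1))
    for i,p in enumerate(bank[n]): obs.append((n,"b",i,p))
    for i,p in enumerate(base.get(n,[])):
        if p: obs.append((n,"s",i,p))
rot=lambda a:np.array([[np.cos(a),-np.sin(a)],[np.sin(a),np.cos(a)]])
mount=None
def world(x,k,i):
    if k=="c":
        if i==4: xy=x[0:2]+rot(x[2])@[.02,.102]; return np.append(xy,.053)
        return np.append(x[7+2*i:9+2*i],.048)
    o,L=(0,B) if k=="b" else (4,S)
    p=list(L[i]); 
    if p[0] is None: p[0]=x[3]
    return np.append(x[o:o+2]+rot(x[o+2])@p[:2],p[2])
def cam(x,n):
    K,E=V[n][1:]; c=x[21:27] if n=="top" else x[15:21]
    D=np.eye(4);D[:3,:3]=R.from_rotvec(c[3:]).as_matrix();D[:3,3]=c[:3]; return K,E@D
def f(x):
    r=[]
    for n,k,i,p in obs:
        r+=list((proj(*cam(x,n),world(x,k,i))-p)/(.8 if n!="top" else .6))
    for o in(15,21): r+=list(x[o:o+3]/.0015)+list(x[o+3:o+6]/.004)
    return r
x0=np.zeros(27);x0[:7]=[.593,.018,-.05,-.04,.455,.038,-.36];x0[7:15]=[.53,.345,.53,.255,.44,.34,.441,.248]
s=least_squares(f,x0,loss="soft_l1");x=s.x
if __name__=="__main__":
    r=np.array(f(x)[:2*len(obs)]).reshape(-1,2)
    for o,e in zip(obs,r):
        if abs(e).max()>2: print("big",o,np.round(e,1))
    print("rms",np.sqrt((r**2).mean()))
    print("bank",np.round(x[:2],4),np.degrees(x[2]),"studx",x[3]);print("base",x[4:6],np.degrees(x[6]));print("caps",np.round(x[7:15].reshape(4,2),4));print("corr",np.round(x[15:]*1000,2))
    for i,y in enumerate((.102,.034,-.034,-.102)): print("cell",i,np.round(x[:2]+rot(x[2])@[.02,y],4),"stud",np.round(x[:2]+rot(x[2])@[x[3],y],4))
    cov=np.linalg.inv(s.jac.T@s.jac);print("sd mm",np.round(1000*np.sqrt(np.diag(cov))[:15],2))
E
python3 ba.py
```

```text
w2 0 (45, 133) [ 44.  134.3]
w2 1 (136, 141) [133.9 141.1]
w2 2 (59, 221) [ 58.5 221.5]
w2 3 (146, 230) [145.4 230.1]
w2 4 (282, 56) [279.6  52.6]
w3 1 (331, 72) [330.6  72.1]
w3 3 (246, 79) [244.4  78.3]
w3 4 (407, 204) [406.7 203.5]
top 0 (158, 248) [157.6 248. ]
top 1 (193, 248) [192.6 247.4]
top 2 (159, 284) [158.7 282. ]
top 3 (195, 283) [194.7 282.6]
top 4 (248, 213) [245.4 212.5]
big ('w2', 'c', 4, (279.6083288192749, 52.61139965057373)) [0.3 3.3]
big ('w2', 's', 1, (403, 211)) [ 1.1 -2.5]
big ('w3', 's', 0, (310, 235)) [2.  0.6]
big ('w3', 's', 1, (289, 293)) [-0.3  2.2]
big ('w3', 's', 2, (247, 212)) [-2.2 -0.2]
big ('w3', 's', 3, (227, 274)) [-2.4 -0.9]
big ('top', 'c', 4, (245.44168090820312, 212.5345973968506)) [2.3 0.8]
big ('top', 'b', 0, (233.5, 198)) [ 2.7 -2.5]
rms 1.0846219677012643
bank [0.5945 0.0198] -3.0075691499198824 studx -0.045488500207702474
base [0.45452332 0.03818952] -19.882450736649833
caps [[0.5294 0.3489]
 [0.5315 0.2586]
 [0.4409 0.3443]
 [0.4411 0.2513]]
corr [-0.2   0.42 -3.22 -1.16 -0.12  1.27 -0.26  0.01 -0.42  0.33 -3.46 -0.98]
cell 0 [0.6198 0.1206] stud [0.5544 0.124 ]
cell 1 [0.6163 0.0527] stud [0.5509 0.0561]
cell 2 [ 0.6127 -0.0152] stud [ 0.5473 -0.0118]
cell 3 [ 0.6091 -0.0832] stud [ 0.5437 -0.0797]
sd mm [ 0.61  0.56  3.85  0.51  0.95  0.61 10.64  1.08  1.03  0.76  0.92  1.35
  1.03  0.79  0.77]
```

Run:
```python
from h import *
print(delta([.5315,.2586,.023],90), telemetry.get_obs()["q"].round(1))
```

```text
(array([0.1228, 0.0158, 0.3307]), np.float64(0.69), array([-179.86,   -0.28,   90.69])) [ 14.3   8.   27.4 109.5   0.3 103.7]
```

```bash
python3 -m handwheel '[{"tx":0.031,"ty":0.004,"tz":0.03,"ax":0,"ay":0,"az":0.7,"jaw":1},{"tx":0.031,"ty":0.004,"tz":0.03,"ax":0,"ay":0,"az":0,"jaw":1},{"tx":0.031,"ty":0.004,"tz":0.03,"ax":0,"ay":0,"az":0,"jaw":1},{"tx":0.030,"ty":0.004,"tz":0.03,"ax":0,"ay":0,"az":0,"jaw":1},{"tx":0,"ty":0,"tz":0.045,"ax":0,"ay":0,"az":0,"jaw":1},{"tx":0,"ty":0,"tz":0.045,"ax":0,"ay":0,"az":0,"jaw":1},{"tx":0,"ty":0,"tz":0.045,"ax":0,"ay":0,"az":0,"jaw":1},{"tx":0,"ty":0,"tz":0.045,"ax":0,"ay":0,"az":0,"jaw":1},{"tx":0,"ty":0,"tz":0.03,"ax":0,"ay":0,"az":0,"jaw":1},{"tx":0,"ty":0,"tz":0,"ax":0,"ay":0,"az":0,"jaw":1}]'
python3 - <<'E'
from h import *
print(delta([.5315,.2586,.023],90)); im,K,E=grab("wrist"); cv2.imwrite("pics/w4.png",im)
E
```

```text
time: 5.5
ee_pos: [0.5319, 0.2558, 0.0223]
tcp_rot: [-179.7, -0.2, 89.8]
wrist_force: [-0.9, 1.0, 0.7]
opening: 0.0854
grasp_force: 0.0
(array([ 0.0028, -0.0004, -0.0007]), np.float64(-0.19), array([-1.797e+02, -1.700e-01,  8.981e+01]))
```

View pics/w4.png

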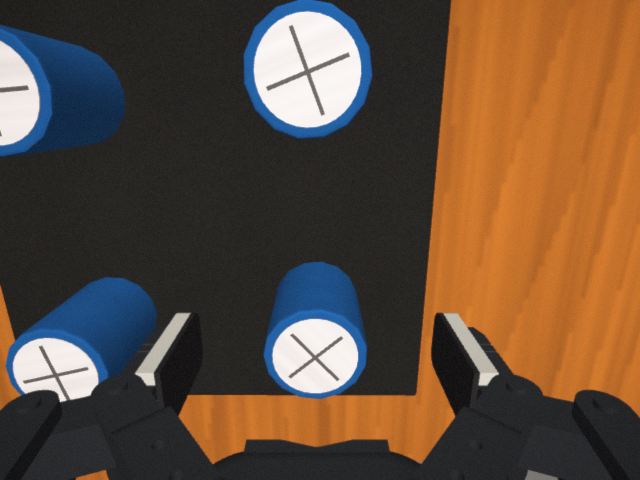

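The cap sits centred between the pads at (316,357), so I'll close the gripper on it and lift.

```bash
python3 -m handwheel '[{"tx":0.0025,"ty":0,"tz":-0.0005,"ax":0,"ay":0,"az":0,"jaw":-0.1},{"tx":0,"ty":0,"tz":0,"ax":0,"ay":0,"az":0,"jaw":-0.1},{"tx":0,"ty":0,"tz":0,"ax":0,"ay":0,"az":0,"jaw":-1},{"tx":0,"ty":0,"tz":0,"ax":0,"ay":0,"az":0,"jaw":-1},{"tx":0,"ty":0,"tz":0,"ax":0,"ay":0,"az":0,"jaw":-1},{"tx":0,"ty":0,"tz":0,"ax":0,"ay":0,"az":0,"jaw":-1},{"tx":0,"ty":0,"tz":-0.02,"ax":0,"ay":0,"az":0,"jaw":-1},{"tx":0,"ty":0,"tz":-0.04,"ax":0,"ay":0,"az":0,"jaw":-1},{"tx":0,"ty":0,"tz":-0.03,"ax":0,"ay":0,"az":0,"jaw":-1},{"tx":0,"ty":0,"tz":0,"ax":0,"ay":0,"az":0,"jaw":-1}]' 40
python3 - <<'E'
from h import *
print(delta([.6091,-.0832,.11],90-3)); im,K,E=grab("wrist"); cv2.imwrite("pics/w5.png",im)
E
```

```text
time: 6.8
ee_pos: [0.5347, 0.26, 0.1179]
tcp_rot: [179.8, -0.4, 89.9]
wrist_force: [1.1, -0.9, -1.9]
opening: 0.0349
grasp_force: 40.1
(array([-0.3431,  0.0752,  0.0057]), np.float64(2.87), array([179.84,  -0.4 ,  89.87]))
```

View pics/w5.png

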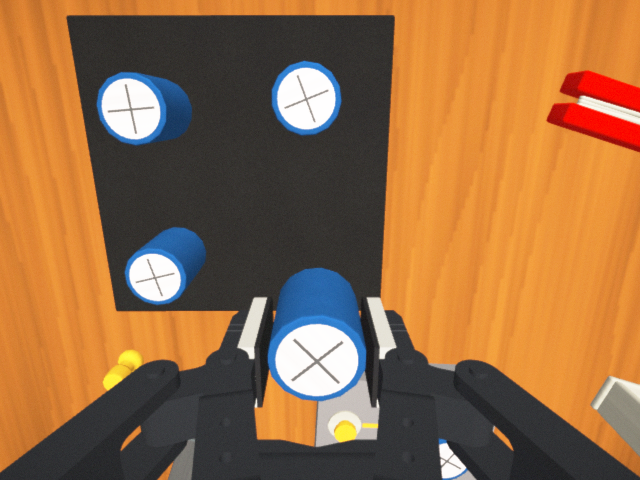

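The cap is held at 40 N with its top centred at (317,358). Next: its offset in the tool frame, using the corrected mount.

```bash
python3 - > /dev/null <<'E'
import ba,numpy as np
np.savez("cal.npz",c=ba.x[15:21],t=ba.x[21:27],x=ba.x)
E
cat >> h.py <<'E'
def corr(k):
    c=np.load("cal.npz")[k]; D=np.eye(4); D[:3,:3]=R.from_rotvec(c[3:]).as_matrix(); D[:3,3]=c[:3]; return D
def wc(im,p,r=14):
    x,y=map(int,p); x0,y0=max(0,x-r),max(0,y-r); s=im[y0:y+r+1,x0:x+r+1].astype(int)
    m=(s.min(2)>165)&(s.max(2)-s.min(2)<45); m=cv2.morphologyEx(m.astype(np.uint8),cv2.MORPH_CLOSE,np.ones((5,5)))
    c=max(cv2.findContours(m,0,1)[0],key=cv2.contourArea); (u,v),_,_=cv2.fitEllipse(cv2.convexHull(c)); return u+x0,v+y0
def held(im,p,ztop=-.025,r=46):
    "held cap's top centre in the tool frame"
    c=optics.camera("wrist"); M=np.array(c["mount"])@corr("c"); q=wc(im,p,r); return q,ray(np.array(c["K"]),M,q,ztop)
def caps(ps):
    im,K,E=grab("top"); E=E@corr("t")
    for p in ps:
        q=wc(im,p,9); print(np.round(q,1),np.round(ray(K,E,q,.048),4))
E
python3 - <<'E'
from h import *
for n in ["w4","w5"]:
    im=cv2.imread(f"pics/{n}.png"); print(held(im,(317,358)))
E
```

```text
((314.5493698120117, 355.6013374328613), array([-0.00026241, -0.00114786, -0.025     ]))
((322.4955139160156, 366.66870498657227), array([-0.004805  ,  0.00164293, -0.025     ]))
```

```bash
python3 -m handwheel '[{"tx":-0.057,"ty":0.0125,"tz":0,"ax":0,"ay":0,"az":0,"jaw":-1},{"tx":-0.057,"ty":0.0125,"tz":0,"ax":0,"ay":0,"az":0,"jaw":-1},{"tx":-0.057,"ty":0.0125,"tz":0,"ax":0,"ay":0,"az":0,"jaw":-1},{"tx":-0.057,"ty":0.0125,"tz":0,"ax":0,"ay":0,"az":0,"jaw":-1},{"tx":-0.057,"ty":0.0125,"tz":0,"ax":0,"ay":0,"az":0,"jaw":-1},{"tx":-0.057,"ty":0.0125,"tz":0,"ax":0,"ay":0,"az":0,"jaw":-1},{"tx":0,"ty":0,"tz":0.02,"ax":0,"ay":0,"az":0,"jaw":-1},{"tx":0,"ty":0,"tz":0.02,"ax":0,"ay":0,"az":0,"jaw":-1},{"tx":0,"ty":0,"tz":0.01,"ax":0,"ay":0,"az":0,"jaw":-1},{"tx":0,"ty":0,"tz":0,"ax":0,"ay":0,"az":0,"jaw":-1}]'
python3 - <<'E'
from h import *
print(delta([.6091,-.0822,.028],90)); im,K,E=grab("wrist"); cv2.imwrite("pics/w6.png",im); E=E@corr("c")
x=np.load("cal.npz")["x"]; a=x[2]; Rz=np.array([[np.cos(a),-np.sin(a)],[np.sin(a),np.cos(a)]])
for sx,sy in [(21,21),(21,-21),(-21,21),(-21,-21)]:
    print(np.round(proj(K,E,np.append(x[:2]+Rz@[.02+sx/1000,-.102+sy/1000],.024)),1))
E
```

```text
time: 8.25
ee_pos: [0.6068, -0.0822, 0.0619]
tcp_rot: [-179.8, -0.3, 89.9]
wrist_force: [-0.3, -0.1, -0.3]
opening: 0.0345
grasp_force: 40.2
(array([-0.0001,  0.0024,  0.0339]), np.float64(-0.12), array([-179.79,   -0.3 ,   89.88]))
[367.9 245.3]
[360.8 322.3]
[281.2 241.2]
[279.4 318.7]
```

View pics/w6.png

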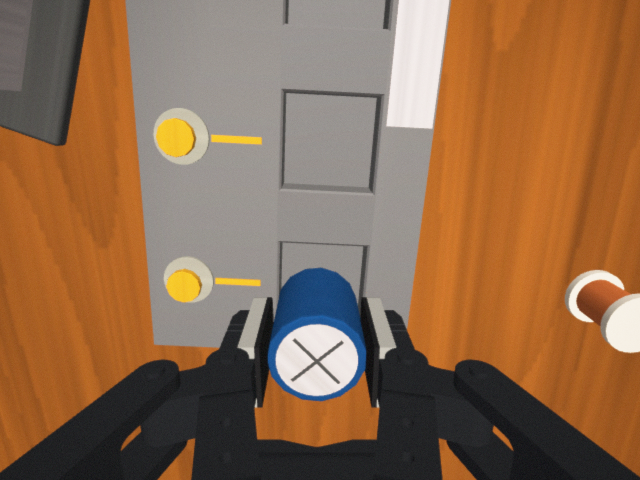

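The cell edge at (280,242)–(369,245) matches the prediction within 1 px, so I lower the cap.

```bash
python3 -m handwheel '[{"tx":0,"ty":0.0025,"tz":0,"ax":0,"ay":0,"az":0,"jaw":-1},{"tx":0,"ty":0,"tz":0.012,"ax":0,"ay":0,"az":0,"jaw":-1},{"tx":0,"ty":0,"tz":0.01,"ax":0,"ay":0,"az":0,"jaw":-1},{"tx":0,"ty":0,"tz":0.006,"ax":0,"ay":0,"az":0,"jaw":-1},{"tx":0,"ty":0,"tz":0.003,"ax":0,"ay":0,"az":0,"jaw":-1},{"tx":0,"ty":0,"tz":0.001,"ax":0,"ay":0,"az":0,"jaw":-1},{"tx":0,"ty":0,"tz":0.001,"ax":0,"ay":0,"az":0,"jaw":-1},{"tx":0,"ty":0,"tz":0,"ax":0,"ay":0,"az":0,"jaw":-1},{"tx":0,"ty":0,"tz":0,"ax":0,"ay":0,"az":0,"jaw":-1},{"tx":0,"ty":0,"tz":0,"ax":0,"ay":0,"az":0,"jaw":-1}]'
```

```text
time: 9.55
ee_pos: [0.6102, -0.0824, 0.0312]
tcp_rot: [-180.0, -0.3, 89.9]
wrist_force: [-3.5, 0.2, 5.1]
opening: 0.0345
grasp_force: 40.8
```

```bash
python3 -m handwheel '[{"tx":0,"ty":-0.0015,"tz":0,"ax":0,"ay":0,"az":0,"jaw":-1},{"tx":0,"ty":0,"tz":0.001,"ax":0,"ay":0,"az":0,"jaw":-1},{"tx":0,"ty":0,"tz":0,"ax":0,"ay":0,"az":0,"jaw":0.3},{"tx":0,"ty":0,"tz":0,"ax":0,"ay":0,"az":0,"jaw":0.3},{"tx":0,"ty":0,"tz":0,"ax":0,"ay":0,"az":0,"jaw":0.3},{"tx":0,"ty":0,"tz":-0.01,"ax":0,"ay":0,"az":0,"jaw":0.3},{"tx":0,"ty":0,"tz":-0.03,"ax":0,"ay":0,"az":0,"jaw":0.3},{"tx":0,"ty":0,"tz":-0.04,"ax":0,"ay":0,"az":0,"jaw":0.3},{"tx":0,"ty":0,"tz":-0.03,"ax":0,"ay":0,"az":0,"jaw":0.4},{"tx":0,"ty":0,"tz":0,"ax":0,"ay":0,"az":0,"jaw":0.4}]'
python3 - <<'E'
from h import *
im,K,E=grab("wrist"); cv2.imwrite("pics/w7.png",im); E=E@corr("c"); print(np.round(ray(K,E,(317,415),.053),4))
caps([(158,248),(159,282),(195,283)]); print(delta([.4411,.2513,.11],90), telemetry.get_obs()["opening"])
E
```

```text
time: 10.8
ee_pos: [0.61, -0.0831, 0.1426]
tcp_rot: [179.8, -0.2, 89.9]
wrist_force: [-0.0, -0.2, -0.7]
opening: 0.0598
grasp_force: 0.0
[ 0.6097 -0.2104  0.053 ]
[157.6 248. ] [0.5296 0.3487 0.048 ]
[158.7 282.7] [0.4412 0.3437 0.048 ]
[194.9 282.6] [0.4419 0.2516 0.048 ]
(array([ 0.3337, -0.1684,  0.031 ]), np.float64(-0.14), array([-179.93,   -0.28,   89.86])) 0.05960675087399364
```

View pics/w7.png

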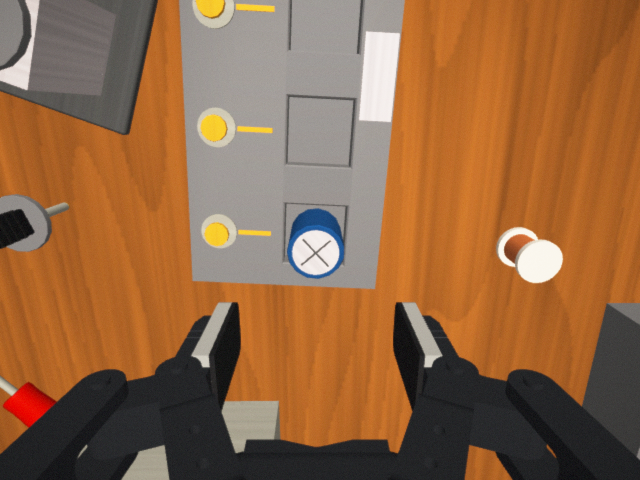

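Cell 3 is filled and the cap stands upright at (316,254). The other spares haven't moved. Next is the near spare, for cell 2.

```bash
python3 -m handwheel '[{"tx":0.0477,"ty":-0.024,"tz":0,"ax":0,"ay":0,"az":0,"jaw":0.4},{"tx":0.0477,"ty":-0.024,"tz":0,"ax":0,"ay":0,"az":0,"jaw":0.4},{"tx":0.0477,"ty":-0.024,"tz":0,"ax":0,"ay":0,"az":0,"jaw":0.4},{"tx":0.0477,"ty":-0.024,"tz":0,"ax":0,"ay":0,"az":0,"jaw":0.4},{"tx":0.0477,"ty":-0.024,"tz":0,"ax":0,"ay":0,"az":0,"jaw":0.4},{"tx":0.0477,"ty":-0.024,"tz":0,"ax":0,"ay":0,"az":0,"jaw":0.4},{"tx":0.0477,"ty":-0.024,"tz":0,"ax":0,"ay":0,"az":0,"jaw":0.4},{"tx":0,"ty":0,"tz":0.04,"ax":0,"ay":0,"az":0,"jaw":0.4},{"tx":0,"ty":0,"tz":0,"ax":0,"ay":0,"az":0,"jaw":0.4},{"tx":0,"ty":0,"tz":0,"ax":0,"ay":0,"az":0,"jaw":0.4}]'
python3 - <<'E'
from h import *
print(delta([.4415,.2515,.0225],90))
E
```

```text
time: 12.15
ee_pos: [0.4415, 0.2511, 0.1014]
tcp_rot: [-179.9, -0.3, 89.8]
wrist_force: [0.8, 0.3, 0.1]
opening: 0.0598
grasp_force: 0.0
(array([0.    , 0.0002, 0.0789]), np.float64(-0.18), array([-179.89,   -0.27,   89.82]))
```

```bash
python3 -m handwheel '[{"tx":0,"ty":0,"tz":0.04,"ax":0,"ay":0,"az":0,"jaw":0.4},{"tx":0,"ty":0,"tz":0.03,"ax":0,"ay":0,"az":0,"jaw":0.4},{"tx":0,"ty":0,"tz":0.008,"ax":0,"ay":0,"az":0,"jaw":0.4},{"tx":0,"ty":0,"tz":0,"ax":0,"ay":0,"az":0,"jaw":0.4},{"tx":0,"ty":0,"tz":0,"ax":0,"ay":0,"az":0,"jaw":-1},{"tx":0,"ty":0,"tz":0,"ax":0,"ay":0,"az":0,"jaw":-1},{"tx":0,"ty":0,"tz":0,"ax":0,"ay":0,"az":0,"jaw":-1},{"tx":0,"ty":0,"tz":-0.02,"ax":0,"ay":0,"az":0,"jaw":-1},{"tx":0,"ty":0,"tz":-0.04,"ax":0,"ay":0,"az":0,"jaw":-1},{"tx":0,"ty":0,"tz":-0.035,"ax":0,"ay":0,"az":0,"jaw":-1}]' 40
python3 - <<'E'
from h import *
print(delta([.6127,-.0148,.11],90)); im,K,E=grab("wrist"); cv2.imwrite("pics/w8.png",im); print(held(im,(317,358)))
E
```

```text
time: 13.4
ee_pos: [0.4415, 0.2516, 0.12]
tcp_rot: [-180.0, -0.3, 89.9]
wrist_force: [-0.3, 1.6, -0.2]
opening: 0.0344
grasp_force: 40.0
(array([-0.2661,  0.1718,  0.0084]), np.float64(-0.14), array([-179.97,   -0.32,   89.86]))
((315.4854316711426, 361.8133964538574), array([-0.00279639, -0.00083041, -0.025     ]))
```

Run:
```python
from h import *
c=optics.camera("wrist");K=np.array(c["K"]);M=np.array(c["mount"])@corr("c")
T=np.eye(4);T[:3,:3]=R.from_euler('xyz',[179.93,-.28,89.86],degrees=True).as_matrix();T[:3,3]=[.61,-.0831,.1419]
im=cv2.imread("pics/w7.png");q=wc(im,(316,254),30);print(q,ray(K,T@M,q,.053))
for n in ["w5","w6","w8"]:
    im=cv2.imread(f"pics/{n}.png"); h=cv2.cvtColor(im,cv2.COLOR_BGR2HSV)
    m=cv2.inRange(h,(95,120,40),(125,255,255));m[:255]=0;m[405:]=0;m[:,:262]=0;m[:,372:]=0
    ys,xs=np.where(m); print(n,xs.min(),xs.max(),ys.max())
    for v in (ys.max(),): print(ray(K,M,(318,v),-.025)+[.018,0,0])
```

```text
(315.2017364501953, 252.04214096069336) [ 0.60883964 -0.08570142  0.053     ]
w5 267 366 400
[-1.03099663e-03  4.50165047e-05 -2.50000000e-02]
w6 267 366 400
[-1.03099663e-03  4.50165047e-05 -2.50000000e-02]
w8 266 366 401
[-1.47166799e-03  4.47955500e-05 -2.50000000e-02]
```

```bash
python3 -m handwheel '[{"tx":-0.0443,"ty":0.0287,"tz":0,"ax":0,"ay":0,"az":0,"jaw":-1},{"tx":-0.0443,"ty":0.0287,"tz":0,"ax":0,"ay":0,"az":0,"jaw":-1},{"tx":-0.0443,"ty":0.0287,"tz":0,"ax":0,"ay":0,"az":0,"jaw":-1},{"tx":-0.0443,"ty":0.0286,"tz":0,"ax":0,"ay":0,"az":0,"jaw":-1},{"tx":-0.0443,"ty":0.0286,"tz":0,"ax":0,"ay":0,"az":0,"jaw":-1},{"tx":-0.0443,"ty":0.0286,"tz":0,"ax":0,"ay":0,"az":0,"jaw":-1},{"tx":0,"ty":0,"tz":0.025,"ax":0,"ay":0,"az":0,"jaw":-1},{"tx":0,"ty":0,"tz":0.025,"ax":0,"ay":0,"az":0,"jaw":-1},{"tx":0,"ty":0,"tz":0,"ax":0,"ay":0,"az":0,"jaw":-1},{"tx":0,"ty":0,"tz":0,"ax":0,"ay":0,"az":0,"jaw":-1}]'
python3 - <<'E'
from h import *
print(delta([.6125,-.0147,.028],90))
E
```

```text
time: 14.8
ee_pos: [0.6127, -0.0143, 0.067]
tcp_rot: [-179.9, -0.3, 89.9]
wrist_force: [0.7, 0.6, -0.8]
opening: 0.0347
grasp_force: 40.2
(array([-0.0006, -0.0002,  0.039 ]), np.float64(-0.12), array([-179.93,   -0.29,   89.88]))
```

```bash
python3 -m handwheel '[{"tx":-0.0005,"ty":0,"tz":0.015,"ax":0,"ay":0,"az":0,"jaw":-1},{"tx":0,"ty":0,"tz":0.012,"ax":0,"ay":0,"az":0,"jaw":-1},{"tx":0,"ty":0,"tz":0.006,"ax":0,"ay":0,"az":0,"jaw":-1},{"tx":0,"ty":0,"tz":0.003,"ax":0,"ay":0,"az":0,"jaw":-1},{"tx":0,"ty":0,"tz":0.001,"ax":0,"ay":0,"az":0,"jaw":-1},{"tx":0,"ty":0,"tz":0,"ax":0,"ay":0,"az":0,"jaw":-1},{"tx":0,"ty":0,"tz":0,"ax":0,"ay":0,"az":0,"jaw":-1},{"tx":0,"ty":0,"tz":0,"ax":0,"ay":0,"az":0,"jaw":-1},{"tx":0,"ty":0,"tz":0,"ax":0,"ay":0,"az":0,"jaw":-1},{"tx":0,"ty":0,"tz":0,"ax":0,"ay":0,"az":0,"jaw":-1}]'
```

```text
time: 16.05
ee_pos: [0.6128, -0.0148, 0.0299]
tcp_rot: [-180.0, -0.3, 89.9]
wrist_force: [-2.1, -0.6, 5.7]
opening: 0.0348
grasp_force: 40.5
```

```bash
python3 -m handwheel '[{"tx":0,"ty":0,"tz":0,"ax":0,"ay":0,"az":0,"jaw":0.3},{"tx":0,"ty":0,"tz":0,"ax":0,"ay":0,"az":0,"jaw":0.3},{"tx":0,"ty":0,"tz":0,"ax":0,"ay":0,"az":0,"jaw":0.3},{"tx":0,"ty":0,"tz":-0.01,"ax":0,"ay":0,"az":0,"jaw":0.3},{"tx":0,"ty":0,"tz":-0.03,"ax":0,"ay":0,"az":0,"jaw":0.3},{"tx":0,"ty":0,"tz":-0.04,"ax":0,"ay":0,"az":0,"jaw":0.3},{"tx":0,"ty":0,"tz":-0.04,"ax":0,"ay":0,"az":0,"jaw":0.4},{"tx":0,"ty":0,"tz":0,"ax":0,"ay":0,"az":0,"jaw":0.4},{"tx":0,"ty":0,"tz":0,"ax":0,"ay":0,"az":0,"jaw":0.4},{"tx":0,"ty":0,"tz":0,"ax":0,"ay":0,"az":0,"jaw":0.4}]'
python3 - <<'E'
from h import *
im,K,E=grab("wrist"); cv2.imwrite("pics/w9.png",im); E=E@corr("c"); q=wc(im,(316,254),30);print(q,ray(K,E,q,.053))
caps([(158,248),(159,282)]); print(delta([.4412,.3440,.0225],90))
E
```

```text
time: 17.3
ee_pos: [0.6122, -0.0154, 0.1482]
tcp_rot: [-179.8, -0.3, 89.9]
wrist_force: [0.1, -0.1, 0.8]
opening: 0.0597
grasp_force: 0.0
(317.7298526763916, 248.29470443725586) [ 0.61216472 -0.01764877  0.053     ]
[157.6 248.1] [0.5295 0.3487 0.048 ]
[158.7 282.7] [0.4412 0.3439 0.048 ]
(array([ 0.3583, -0.1715,  0.1282]), np.float64(-0.14), array([-179.82,   -0.29,   89.86]))
```

Cell 2 is filled, measured at (0.612, −0.018). Next is the spare at (0.441, 0.344), for cell 1.

```bash
python3 -m handwheel '[{"tx":0.0512,"ty":-0.0245,"tz":0,"ax":0,"ay":0,"az":0,"jaw":0.4},{"tx":0.0512,"ty":-0.0245,"tz":0,"ax":0,"ay":0,"az":0,"jaw":0.4},{"tx":0.0512,"ty":-0.0245,"tz":0,"ax":0,"ay":0,"az":0,"jaw":0.4},{"tx":0.0512,"ty":-0.0245,"tz":0,"ax":0,"ay":0,"az":0,"jaw":0.4},{"tx":0.0512,"ty":-0.0245,"tz":0,"ax":0,"ay":0,"az":0,"jaw":0.4},{"tx":0.0512,"ty":-0.0245,"tz":0,"ax":0,"ay":0,"az":0,"jaw":0.4},{"tx":0.0512,"ty":-0.0245,"tz":0,"ax":0,"ay":0,"az":0,"jaw":0.4},{"tx":0,"ty":0,"tz":0.05,"ax":0,"ay":0,"az":0,"jaw":0.4},{"tx":0,"ty":0,"tz":0,"ax":0,"ay":0,"az":0,"jaw":0.4},{"tx":0,"ty":0,"tz":0,"ax":0,"ay":0,"az":0,"jaw":0.4}]'
python3 - <<'E'
from h import *
print(delta([.4412,.3440,.0225],90))
E
```

```text
time: 18.65
ee_pos: [0.4424, 0.3433, 0.1027]
tcp_rot: [-179.9, -0.3, 89.8]
wrist_force: [0.4, 0.1, 0.6]
opening: 0.06
grasp_force: 0.0
(array([ 0.0002, -0.0012,  0.0802]), np.float64(-0.18), array([-179.94,   -0.3 ,   89.82]))
```

```bash
python3 -m handwheel '[{"tx":0,"ty":-0.001,"tz":0.04,"ax":0,"ay":0,"az":0,"jaw":0.4},{"tx":0,"ty":0,"tz":0.03,"ax":0,"ay":0,"az":0,"jaw":0.4},{"tx":0,"ty":0,"tz":0.009,"ax":0,"ay":0,"az":0,"jaw":0.4},{"tx":0,"ty":0,"tz":0,"ax":0,"ay":0,"az":0,"jaw":0.4},{"tx":0,"ty":0,"tz":0,"ax":0,"ay":0,"az":0,"jaw":-1},{"tx":0,"ty":0,"tz":0,"ax":0,"ay":0,"az":0,"jaw":-1},{"tx":0,"ty":0,"tz":0,"ax":0,"ay":0,"az":0,"jaw":-1},{"tx":0,"ty":0,"tz":-0.02,"ax":0,"ay":0,"az":0,"jaw":-1},{"tx":0,"ty":0,"tz":-0.04,"ax":0,"ay":0,"az":0,"jaw":-1},{"tx":0,"ty":0,"tz":-0.038,"ax":0,"ay":0,"az":0,"jaw":-1}]' 40
python3 - <<'E'
from h import *
print(delta([.6162,.0537,.11],90)); im,K,E=grab("wrist"); cv2.imwrite("pics/w10.png",im)
h=cv2.cvtColor(im,cv2.COLOR_BGR2HSV)
m=cv2.inRange(h,(95,120,40),(125,255,255));m[:255]=0;m[405:]=0;m[:,:262]=0;m[:,372:]=0
ys,xs=np.where(m); print(xs.min(),xs.max(),ys.max())
E
```

```text
time: 19.9
ee_pos: [0.441, 0.3437, 0.1223]
tcp_rot: [-179.9, -0.3, 89.9]
wrist_force: [0.5, 0.1, -0.6]
opening: 0.0346
grasp_force: 40.0
(array([-0.2896,  0.1758,  0.0106]), np.float64(-0.13), array([-179.95,   -0.31,   89.87]))
266 367 402
```

```bash
python3 -m handwheel '[{"tx":-0.0483,"ty":0.0293,"tz":0,"ax":0,"ay":0,"az":0,"jaw":-1},{"tx":-0.0483,"ty":0.0293,"tz":0,"ax":0,"ay":0,"az":0,"jaw":-1},{"tx":-0.0483,"ty":0.0293,"tz":0,"ax":0,"ay":0,"az":0,"jaw":-1},{"tx":-0.0483,"ty":0.0293,"tz":0,"ax":0,"ay":0,"az":0,"jaw":-1},{"tx":-0.0483,"ty":0.0293,"tz":0,"ax":0,"ay":0,"az":0,"jaw":-1},{"tx":-0.0483,"ty":0.0292,"tz":0,"ax":0,"ay":0,"az":0,"jaw":-1},{"tx":0,"ty":0,"tz":0.025,"ax":0,"ay":0,"az":0,"jaw":-1},{"tx":0,"ty":0,"tz":0.025,"ax":0,"ay":0,"az":0,"jaw":-1},{"tx":0,"ty":0,"tz":0,"ax":0,"ay":0,"az":0,"jaw":-1},{"tx":0,"ty":0,"tz":0,"ax":0,"ay":0,"az":0,"jaw":-1}]'
python3 - <<'E'
from h import *
print(delta([.6160,.0535,.028],90))
E
```

```text
time: 21.2
ee_pos: [0.6164, 0.0538, 0.0701]
tcp_rot: [-180.0, -0.3, 89.9]
wrist_force: [-0.2, 0.3, -0.5]
opening: 0.0344
grasp_force: 40.2
(array([-0.0005, -0.0004,  0.0421]), np.float64(-0.12), array([-180.  ,   -0.29,   89.88]))
```

```bash
python3 -m handwheel '[{"tx":-0.0005,"ty":-0.0004,"tz":0.017,"ax":0,"ay":0,"az":0,"jaw":-1},{"tx":0,"ty":0,"tz":0.012,"ax":0,"ay":0,"az":0,"jaw":-1},{"tx":0,"ty":0,"tz":0.007,"ax":0,"ay":0,"az":0,"jaw":-1},{"tx":0,"ty":0,"tz":0.003,"ax":0,"ay":0,"az":0,"jaw":-1},{"tx":0,"ty":0,"tz":0.001,"ax":0,"ay":0,"az":0,"jaw":-1},{"tx":0,"ty":0,"tz":0,"ax":0,"ay":0,"az":0,"jaw":-1},{"tx":0,"ty":0,"tz":0,"ax":0,"ay":0,"az":0,"jaw":-1},{"tx":0,"ty":0,"tz":0,"ax":0,"ay":0,"az":0,"jaw":-1},{"tx":0,"ty":0,"tz":0,"ax":0,"ay":0,"az":0,"jaw":-1},{"tx":0,"ty":0,"tz":0,"ax":0,"ay":0,"az":0,"jaw":-1}]'
```

```text
time: 22.45
ee_pos: [0.6157, 0.0533, 0.0295]
tcp_rot: [-180.0, -0.3, 89.9]
wrist_force: [-2.6, -0.5, 6.5]
opening: 0.0346
grasp_force: 40.6
```

```bash
python3 -m handwheel '[{"tx":0,"ty":0,"tz":0,"ax":0,"ay":0,"az":0,"jaw":0.3},{"tx":0,"ty":0,"tz":0,"ax":0,"ay":0,"az":0,"jaw":0.3},{"tx":0,"ty":0,"tz":0,"ax":0,"ay":0,"az":0,"jaw":0.3},{"tx":0,"ty":0,"tz":-0.01,"ax":0,"ay":0,"az":0,"jaw":0.3},{"tx":0,"ty":0,"tz":-0.03,"ax":0,"ay":0,"az":0,"jaw":0.3},{"tx":0,"ty":0,"tz":-0.04,"ax":0,"ay":0,"az":0,"jaw":0.3},{"tx":0,"ty":0,"tz":-0.04,"ax":0,"ay":0,"az":0,"jaw":0.4},{"tx":0,"ty":0,"tz":0,"ax":0,"ay":0,"az":0,"jaw":0.4},{"tx":0,"ty":0,"tz":0,"ax":0,"ay":0,"az":0,"jaw":0.4},{"tx":0,"ty":0,"tz":0,"ax":0,"ay":0,"az":0,"jaw":0.4}]'
python3 - <<'E'
from h import *
im,K,E=grab("wrist"); cv2.imwrite("pics/w11.png",im); E=E@corr("c"); q=wc(im,(316,254),30);print(q,ray(K,E,q,.053))
caps([(158,248),(193,248)]); print(delta([.5295,.3487,.0225],90))
im,K,E=grab("top");E=E@corr("t"); cv2.imwrite("pics/t2.png",im); cv2.imwrite("pics/t2c.png",cv2.resize(im[205:310,370:550],None,fx=4,fy=4,interpolation=cv2.INTER_CUBIC))
E
```

```text
time: 23.7
ee_pos: [0.6151, 0.0527, 0.1475]
tcp_rot: [-179.8, -0.3, 89.9]
wrist_force: [-1.0, 0.1, -1.3]
opening: 0.0599
grasp_force: 0.0
(317.7559356689453, 248.76337051391602) [0.61516336 0.05028932 0.053     ]
[157.6 248. ] [0.5296 0.3487 0.048 ]Traceback (most recent call last):
  File "<stdin>", line 3, in <module>
  File "h.py", line 30, in caps
    q=wc(im,p,9); print(np.round(q,1),np.round(ray(K,E,q,.048),4))
  File "h.py", line 23, in wc
    c=max(cv2.findContours(m,0,1)[0],key=cv2.contourArea); (u,v),_,_=cv2.fitEllipse(cv2.convexHull(c)); return u+x0,v+y0
ValueError: max() iterable argument is empty
```

Cell 1 is filled. Next, the chute geometry and the move to the last spare.

Run:
```python
from h import *
print(delta([.5295,.3487,.0225],90))
im,K,E=grab("top");E=E@corr("t"); cv2.imwrite("pics/t2.png",im); cv2.imwrite("pics/t2c.png",cv2.resize(im[205:310,370:550],None,fx=4,fy=4,interpolation=cv2.INTER_CUBIC))
```

```text
(array([ 0.2952, -0.086 ,  0.1269]), np.float64(-0.14), array([-179.81,   -0.28,   89.86]))
```

View pics/t2c.png

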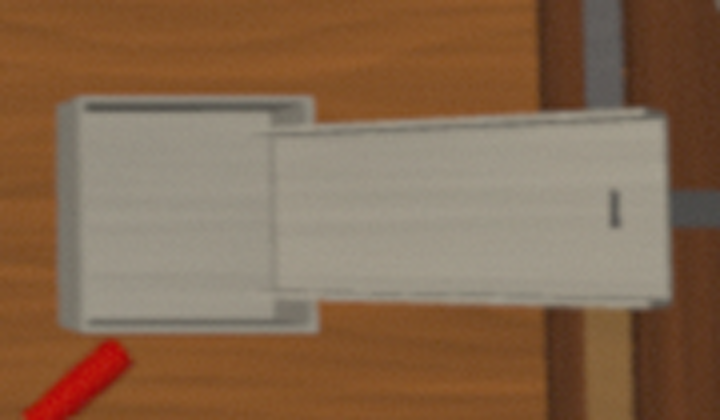

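The crop shows the chute lip at (273,130–290) and its top end at (668,112–303), with the tin to its left. Next: where to drop, and the approach to the last spare.

```bash
python3 -m handwheel '[{"tx":0.059,"ty":-0.0172,"tz":0,"ax":0,"ay":0,"az":0,"jaw":0.4},{"tx":0.059,"ty":-0.0172,"tz":0,"ax":0,"ay":0,"az":0,"jaw":0.4},{"tx":0.059,"ty":-0.0172,"tz":0,"ax":0,"ay":0,"az":0,"jaw":0.4},{"tx":0.059,"ty":-0.0172,"tz":0,"ax":0,"ay":0,"az":0,"jaw":0.4},{"tx":0.059,"ty":-0.0172,"tz":0,"ax":0,"ay":0,"az":0,"jaw":0.4},{"tx":0,"ty":0,"tz":0.02,"ax":0,"ay":0,"az":0,"jaw":0.4},{"tx":0,"ty":0,"tz":0.03,"ax":0,"ay":0,"az":0,"jaw":0.4},{"tx":0,"ty":0,"tz":0.03,"ax":0,"ay":0,"az":0,"jaw":0.4},{"tx":0,"ty":0,"tz":0.03,"ax":0,"ay":0,"az":0,"jaw":0.4},{"tx":0,"ty":0,"tz":0.016,"ax":0,"ay":0,"az":0,"jaw":0.4}]'
python3 - <<'E'
from h import *
print(delta([.5295,.3487,.0225],90))
im,K,E=grab("top");E=E@corr("t")
f=lambda u,v,z:ray(K,E,(370+u/4,205+v/4),z)
a=f(273,211,.095);b=f(668,208,.255);print(a,b,a+(b-a)*.469)
for p in [(70,97),(314,97),(76,331),(318,331)]: print(np.round(f(*p,.085),4))
E
```

```text
time: 25.1
ee_pos: [0.5294, 0.348, 0.0222]
tcp_rot: [-179.8, -0.2, 89.9]
wrist_force: [0.8, 0.0, -0.1]
opening: 0.0602
grasp_force: 0.0
(array([ 0.0007,  0.0001, -0.0003]), np.float64(-0.14), array([-179.79,   -0.21,   89.86]))
[ 0.50593662 -0.35665714  0.095     ] [ 0.50556288 -0.51824293  0.255     ] [ 0.50576133 -0.43244088  0.17004   ]
[ 0.5765 -0.2343  0.085 ]
[ 0.5769 -0.3859  0.085 ]
[ 0.4319 -0.237   0.085 ]
[ 0.4322 -0.3862  0.085 ]
```

The chute run comes out at 0.162 m against 0.160 expected, with its middle at (0.506, −0.432). I grip and lift.

```bash
python3 -m handwheel '[{"tx":0,"ty":0,"tz":0,"ax":0,"ay":0,"az":0,"jaw":-1},{"tx":0,"ty":0,"tz":0,"ax":0,"ay":0,"az":0,"jaw":-1},{"tx":0,"ty":0,"tz":0,"ax":0,"ay":0,"az":0,"jaw":-1},{"tx":0,"ty":0,"tz":-0.02,"ax":0,"ay":0,"az":0,"jaw":-1},{"tx":0,"ty":0,"tz":-0.04,"ax":0,"ay":0,"az":0,"jaw":-1},{"tx":0,"ty":0,"tz":-0.05,"ax":0,"ay":0,"az":0,"jaw":-1},{"tx":0,"ty":0,"tz":-0.05,"ax":0,"ay":0,"az":0,"jaw":-1},{"tx":0,"ty":0,"tz":-0.05,"ax":0,"ay":0,"az":0,"jaw":-1},{"tx":-0.04,"ty":0,"tz":0,"ax":0,"ay":0,"az":0,"jaw":-1},{"tx":-0.06,"ty":0,"tz":0,"ax":0,"ay":0,"az":0,"jaw":-1}]' 40
python3 - <<'E'
from h import *
print(delta([.5055,-.431,.218],90), telemetry.get_obs()["q"].round(1))
E
```

```text
time: 26.4
ee_pos: [0.5304, 0.2475, 0.2359]
tcp_rot: [179.9, -0.4, 90.0]
wrist_force: [1.3, -1.4, -1.3]
opening: 0.0349
grasp_force: 40.1
(array([-0.6786, -0.0249,  0.0137]), np.float64(0.0), array([179.95,  -0.35,  90.  ])) [ 24.9   9.8  16.   95.9   0.3 114.9]
```

```bash
python3 -m handwheel '[{"tx":-0.057,"ty":-0.002,"tz":0,"ax":0,"ay":0,"az":0,"jaw":-1},{"tx":-0.057,"ty":-0.002,"tz":0,"ax":0,"ay":0,"az":0,"jaw":-1},{"tx":-0.057,"ty":-0.002,"tz":0,"ax":0,"ay":0,"az":0,"jaw":-1},{"tx":-0.057,"ty":-0.002,"tz":0,"ax":0,"ay":0,"az":0,"jaw":-1},{"tx":-0.057,"ty":-0.002,"tz":0,"ax":0,"ay":0,"az":0,"jaw":-1},{"tx":-0.057,"ty":-0.002,"tz":0,"ax":0,"ay":0,"az":0,"jaw":-1},{"tx":-0.057,"ty":-0.002,"tz":0,"ax":0,"ay":0,"az":0,"jaw":-1},{"tx":-0.057,"ty":-0.002,"tz":0,"ax":0,"ay":0,"az":0,"jaw":-1},{"tx":-0.057,"ty":-0.002,"tz":0,"ax":0,"ay":0,"az":0,"jaw":-1},{"tx":-0.057,"ty":-0.002,"tz":0,"ax":0,"ay":0,"az":0,"jaw":-1}]'
python3 - <<'E'
from h import *
print(delta([.5055,-.431,.218],90), telemetry.get_obs()["q"].round(1))
E
```

```text
time: 27.65
ee_pos: [0.5085, -0.3243, 0.233]
tcp_rot: [180.0, -0.2, 89.9]
wrist_force: [1.5, 0.5, 0.3]
opening: 0.0346
grasp_force: 40.1
(array([-0.1068, -0.0027,  0.0145]), np.float64(-0.14), array([179.98,  -0.23,  89.86])) [-32.6  12.7  18.9  96.4   0.2  57.5]
```

```bash
python3 -m handwheel '[{"tx":-0.05,"ty":-0.002,"tz":0,"ax":0,"ay":0,"az":0,"jaw":-1},{"tx":-0.035,"ty":0,"tz":0,"ax":0,"ay":0,"az":0,"jaw":-1},{"tx":-0.02,"ty":0,"tz":0,"ax":0,"ay":0,"az":0,"jaw":-1},{"tx":0,"ty":0,"tz":0.008,"ax":0,"ay":0,"az":0,"jaw":-1},{"tx":0,"ty":0,"tz":0.006,"ax":0,"ay":0,"az":0,"jaw":-1},{"tx":0,"ty":0,"tz":0,"ax":0,"ay":0,"az":0,"jaw":-1},{"tx":0,"ty":0,"tz":0,"ax":0,"ay":0,"az":0,"jaw":-1},{"tx":0,"ty":0,"tz":0,"ax":0,"ay":0,"az":0,"jaw":0.15},{"tx":0,"ty":0,"tz":0,"ax":0,"ay":0,"az":0,"jaw":0.15},{"tx":0,"ty":0,"tz":0,"ax":0,"ay":0,"az":0,"jaw":0.15}]'; python3 -m handwheel '[{"tx":0,"ty":0,"tz":-0.01,"ax":0,"ay":0,"az":0,"jaw":0.15},{"tx":0,"ty":0,"tz":-0.03,"ax":0,"ay":0,"az":0,"jaw":0.15},{"tx":0,"ty":0,"tz":-0.03,"ax":0,"ay":0,"az":0,"jaw":0.15},{"tx":0.05,"ty":0,"tz":0,"ax":0,"ay":0,"az":0,"jaw":0},{"tx":0.06,"ty":0,"tz":0,"ax":0,"ay":0,"az":0,"jaw":0},{"tx":0.06,"ty":0,"tz":0,"ax":0,"ay":0,"az":0,"jaw":0},{"tx":0.06,"ty":0,"tz":0,"ax":0,"ay":0,"az":0,"jaw":0},{"tx":0.06,"ty":0,"tz":0,"ax":0,"ay":0,"az":0,"jaw":0},{"tx":0.04,"ty":0,"tz":0,"ax":0,"ay":0,"az":0,"jaw":0},{"tx":0,"ty":0,"tz":0,"ax":0,"ay":0,"az":0,"jaw":0}]'
python3 - <<'E'
from h import *
im,K,E=grab("top"); s=im[225:295,380:545]; h=cv2.cvtColor(s,cv2.COLOR_BGR2HSV); m=cv2.inRange(h,(95,120,40),(125,255,255)); ys,xs=np.where(m); print(len(xs), xs.mean()+380 if len(xs) else 0, ys.mean()+225 if len(xs) else 0)
a=cv2.resize(im[190:310,220:460],None,fx=3.3,fy=3.3,interpolation=cv2.INTER_CUBIC)
wi,Kw,Ew=grab("wrist"); cv2.imwrite("pics/w12.png",wi); np.savez("w12.npz",K=Kw,E=Ew); cv2.imwrite("pics/t3.png",a)
x=np.load("cal.npz")["x"]; print(x[4:6],np.degrees(x[6]))
print(delta([x[4],x[5],.2],90))
E
```

```text
time: 28.9
ee_pos: [0.5066, -0.4274, 0.2167]
tcp_rot: [-179.9, -0.3, 89.9]
wrist_force: [1.3, 0.3, -0.2]
opening: 0.0492
grasp_force: 0.0
time: 30.15
ee_pos: [0.5076, -0.0954, 0.2895]
tcp_rot: [180.0, -0.3, 90.1]
wrist_force: [-0.1, -0.8, -0.3]
opening: 0.0428
grasp_force: 0.0
0 0 0
[0.45452332 0.03818952] -19.882450736649833
(array([ 0.1353, -0.0533,  0.0896]), np.float64(-0.08), array([-179.97,   -0.26,   89.92]))
```

Run:
```python
from h import *
s,_,_=grab("side"); t,_,_=grab("top"); w=cv2.imread("pics/w12.png")
r=lambda a:cv2.resize(a,(400,300),interpolation=cv2.INTER_CUBIC)
cv2.imwrite("pics/comp.png",np.vstack([np.hstack([r(s[90:240,240:440]),r(t[190:310,380:540])]),np.hstack([r(w),r(s[240:345,260:400])])]))
```

```text
(no output)
```

View pics/comp.png

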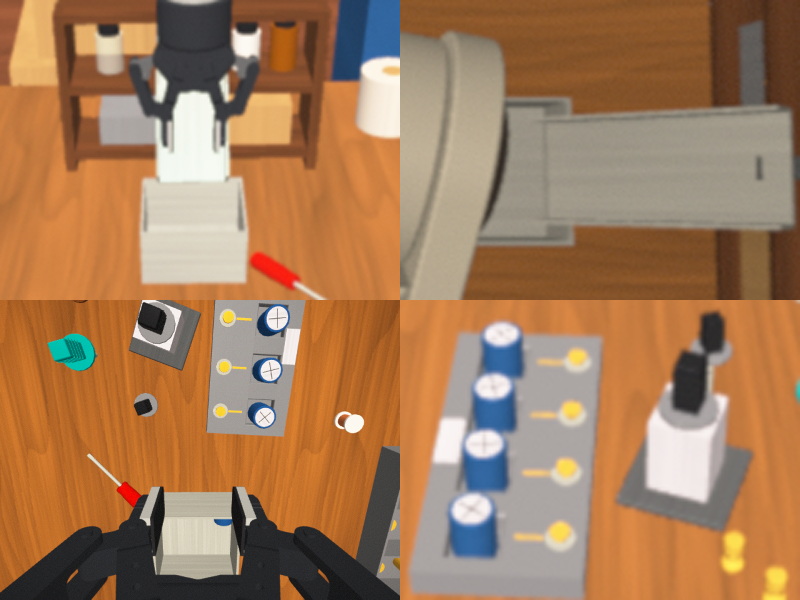

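The blue cap is in the tin, at (222,520), and all four cells are filled. Next I fit the probe handle's pose (x, y, yaw) to its black silhouette in three wrist views.

```bash
cat > hf.py <<'E'
from h import *
from scipy.optimize import minimize
x=np.load("cal.npz")["x"]
D=[]
for n in ["w2","w3","w12"]:
    d=np.load(n+".npz");im=cv2.imread(f"pics/{n}.png");E=d["E"]@corr("c");c=proj(d["K"],E,[x[4],x[5],.107])
    u,v=map(int,c); y0,x0=max(0,v-40),u-40
    m=(im[y0:v+40,x0:u+40].max(2)<45).astype(np.uint8)
    n_,l,st,ce=cv2.connectedComponentsWithStats(m); k=1+np.argmax(st[1:,4]); m=(l==k).astype(np.uint8); print(n,c,st[k],ce[k]+[x0,y0])
    D.append((d["K"],E,m,x0,y0))
def pts(p,h=.011):
    c,s=np.cos(p[2]),np.sin(p[2]); return [[p[0]+c*a-s*b,p[1]+s*a+c*b,z] for a in(-h,h) for b in(-h,h) for z in(.084,.130)]
def iou(p):
    r=[]
    for K,E,m,x0,y0 in D:
        P=np.array([proj(K,E,q) for q in pts(p)])-[x0,y0]; H=cv2.convexHull((P*16*8).astype(np.int32))
        big=np.zeros((m.shape[0]*8,m.shape[1]*8),np.uint8); cv2.fillConvexPoly(big,np.int32(H),1,shift=4)
        M=cv2.resize(m,None,fx=8,fy=8,interpolation=0); r.append((big&M).sum()/(big|M).sum())
    return r
best=min((minimize(lambda p:-sum(iou(p)),[x[4],x[5],np.radians(a)],method="Nelder-Mead",options=dict(initial_simplex=[[x[4],x[5],np.radians(a)],[x[4]+.004,x[5],np.radians(a)],[x[4],x[5]+.004,np.radians(a)],[x[4],x[5],np.radians(a+8)]])) for a in (-45,-20,0)),key=lambda s:s.fun)
print(best.x,np.degrees(best.x[2]),iou(best.x),iou(x[4:7]))
E
python3 hf.py
```

```text
w2 [351.93710064 259.80182011] [  23   21   34   45 1048] [350.32824427 261.67175573]
w3 [256.33641535 287.51879261] [ 25  22  29  38 702] [255.27777778 287.75071225]
w12 [245.04296377  34.68508905] [  16    5   45   50 1412] [242.95113314  29.97379603]
[ 0.45469565  0.03979596 -0.34669365] -19.864083141468264 [np.float64(0.847881055932032), np.float64(0.8616258104116316), np.float64(0.8476856633179983)] [np.float64(0.829225681662195), np.float64(0.8569462497132808), np.float64(0.7900947498512382)]
```

```bash
python3 -m handwheel '[{"tx":0.0453,"ty":-0.0177,"tz":0,"ax":0,"ay":0,"az":0,"jaw":0},{"tx":0.0453,"ty":-0.0177,"tz":0,"ax":0,"ay":0,"az":0,"jaw":0},{"tx":0.0453,"ty":-0.0177,"tz":0,"ax":0,"ay":0,"az":0,"jaw":0},{"tx":0,"ty":0,"tz":0.02,"ax":0,"ay":0,"az":10,"jaw":0},{"tx":0,"ty":0,"tz":0.04,"ax":0,"ay":0,"az":9.9,"jaw":0},{"tx":0,"ty":0,"tz":0.04,"ax":0,"ay":0,"az":0,"jaw":0},{"tx":0,"ty":0,"tz":0.03,"ax":0,"ay":0,"az":0,"jaw":0},{"tx":0,"ty":0,"tz":0,"ax":0,"ay":0,"az":0,"jaw":0},{"tx":0,"ty":0,"tz":0,"ax":0,"ay":0,"az":0,"jaw":0},{"tx":0,"ty":0,"tz":0,"ax":0,"ay":0,"az":0,"jaw":0}]'
python3 - <<'E'
from h import *
print(delta([.4546,.039,.092],70.1)); im,K,E=grab("wrist"); cv2.imwrite("pics/w13.png",im); np.savez("w13.npz",K=K,E=E)
E
sed -i 's/"w12"\]/"w12","w13"]/' hf.py; python3 hf.py
```

```text
time: 31.6
ee_pos: [0.4554, 0.0388, 0.1605]
tcp_rot: [-179.9, -0.3, 69.9]
wrist_force: [-0.0, -0.6, 0.2]
opening: 0.0428
grasp_force: 0.0
(array([-0.0004, -0.0007,  0.0685]), np.float64(-0.17), array([-179.94,   -0.29,   69.93]))
w2 [351.93710064 259.80182011] [  23   21   34   45 1048] [350.32824427 261.67175573]
w3 [256.33641535 287.51879261] [ 25  22  29  38 702] [255.27777778 287.75071225]
w12 [245.04296377  34.68508905] [  16    5   45   50 1412] [242.95113314  29.97379603]
w13 [317.78994925 270.74367415] [  17    9   46   68 2932] [316.35368349 272.70020464]
[ 0.45456338  0.03972427 -0.36398282] -20.854679412328558 [np.float64(0.8444802578565673), np.float64(0.86267017415849), np.float64(0.8481878298168546), np.float64(0.9259109151657737)] [np.float64(0.829225681662195), np.float64(0.8569462497132808), np.float64(0.7900947498512382), np.float64(0.89750538869129)]
```

```bash
python3 -m handwheel '[{"tx":0,"ty":-0.0005,"tz":0.03,"ax":0,"ay":0,"az":0.3,"jaw":0},{"tx":0,"ty":0,"tz":0.02,"ax":0,"ay":0,"az":0,"jaw":0},{"tx":0,"ty":0,"tz":0.015,"ax":0,"ay":0,"az":0,"jaw":0},{"tx":0,"ty":0,"tz":0.003,"ax":0,"ay":0,"az":0,"jaw":0},{"tx":0,"ty":0,"tz":0,"ax":0,"ay":0,"az":0,"jaw":0},{"tx":0,"ty":0,"tz":0,"ax":0,"ay":0,"az":0,"jaw":-1},{"tx":0,"ty":0,"tz":0,"ax":0,"ay":0,"az":0,"jaw":-1},{"tx":0,"ty":0,"tz":0,"ax":0,"ay":0,"az":0,"jaw":-1},{"tx":0,"ty":0,"tz":0,"ax":0,"ay":0,"az":0,"jaw":-1},{"tx":0,"ty":0,"tz":0,"ax":0,"ay":0,"az":0,"jaw":-1}]' 60
python3 - <<'E'
from h import *
print(delta([.4546,.0396,.092],70))
E
```

```text
time: 32.9
ee_pos: [0.4545, 0.0395, 0.0919]
tcp_rot: [-179.9, -0.3, 69.7]
wrist_force: [-0.2, -1.2, 6.3]
opening: 0.0211
grasp_force: 59.3
(array([ 0.0001,  0.    , -0.0001]), np.float64(-0.34), array([-179.91,   -0.28,   69.66]))
```

```bash
python3 -m handwheel '[{"tx":0,"ty":0,"tz":-0.01,"ax":0,"ay":0,"az":0,"jaw":-1},{"tx":0,"ty":0,"tz":-0.02,"ax":0,"ay":0,"az":0,"jaw":-1},{"tx":0,"ty":0,"tz":-0.02,"ax":0,"ay":0,"az":0,"jaw":-1},{"tx":0,"ty":0,"tz":-0.02,"ax":0,"ay":0,"az":0,"jaw":-1},{"tx":0,"ty":0,"tz":-0.02,"ax":0,"ay":0,"az":0,"jaw":-1},{"tx":0,"ty":0,"tz":0,"ax":0,"ay":0,"az":0,"jaw":-1},{"tx":0,"ty":0,"tz":0,"ax":0,"ay":0,"az":0,"jaw":-1},{"tx":0,"ty":0,"tz":0,"ax":0,"ay":0,"az":0,"jaw":-1},{"tx":0,"ty":0,"tz":0,"ax":0,"ay":0,"az":0,"jaw":-1},{"tx":0,"ty":0,"tz":0,"ax":0,"ay":0,"az":0,"jaw":-1}]'
python3 - <<'E'
from h import *
print(delta([.5544,.1235,.1229],70)); print(telemetry.get_obs()["wrist_force"],telemetry.get_obs()["torque"])
im,K,E=grab("side"); cv2.imwrite("pics/s2.png",im)
p=telemetry.get_obs()["ee_pos"]; print(proj(K,E,p+[0,0,-.0759]),proj(K,E,p+[0,0,-.014]))
cv2.imwrite("pics/s2c.png",cv2.resize(im[190:320,300:440],None,fx=5,fy=4.6,interpolation=cv2.INTER_CUBIC))
E
```

```text
time: 34.15
ee_pos: [0.454, 0.039, 0.1807]
tcp_rot: [-179.8, -0.2, 69.7]
wrist_force: [-0.0, 0.4, -0.6]
opening: 0.0211
grasp_force: 58.8
(array([0.1139, 0.065 , 0.058 ]), np.float64(-0.34), array([-179.8 ,   -0.23,   69.66]))
[-0.04789758  0.42514491 -0.5682894 ] [ 0.03283689  0.00880751 -0.00734001]
[360.89542792 269.69859896] [361.95237476 247.78153101]
```

View pics/s2c.png

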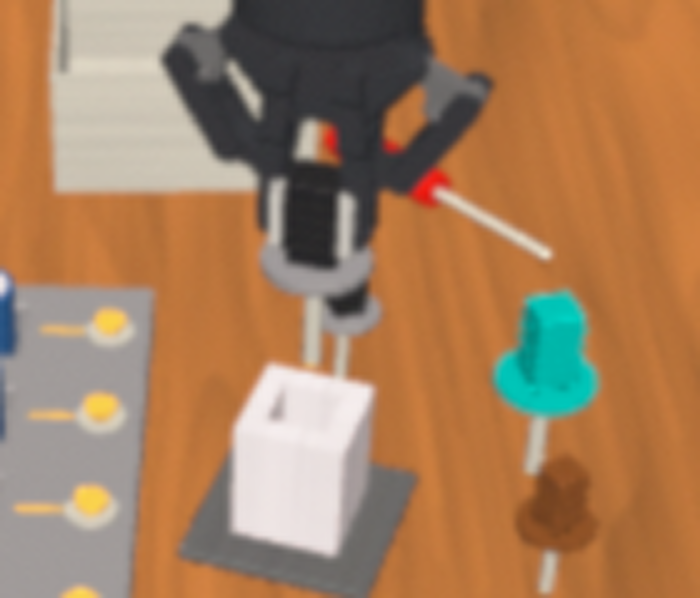

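The probe is held and hangs straight. The tip is at about (362,269) px against (361,270) expected. Going to stud 0.

```bash
python3 -m handwheel '[{"tx":0.038,"ty":0.0217,"tz":0,"ax":0,"ay":0,"az":0,"jaw":-1},{"tx":0.038,"ty":0.0217,"tz":0,"ax":0,"ay":0,"az":0,"jaw":-1},{"tx":0.038,"ty":0.0217,"tz":0,"ax":0,"ay":0,"az":0,"jaw":-1},{"tx":0,"ty":0,"tz":0.02,"ax":0,"ay":0,"az":0,"jaw":-1},{"tx":0,"ty":0,"tz":0.02,"ax":0,"ay":0,"az":0,"jaw":-1},{"tx":0,"ty":0,"tz":0.017,"ax":0,"ay":0,"az":0,"jaw":-1},{"tx":0,"ty":0,"tz":0,"ax":0,"ay":0,"az":0,"jaw":-1},{"tx":0,"ty":0,"tz":0,"ax":0,"ay":0,"az":0,"jaw":-1},{"tx":0,"ty":0,"tz":0,"ax":0,"ay":0,"az":0,"jaw":-1},{"tx":0,"ty":0,"tz":0,"ax":0,"ay":0,"az":0,"jaw":-1}]'
python3 - <<'E'
from h import *
print(delta([.5544,.1235,.1049],70))
im,K,E=grab("side"); cv2.imwrite("pics/s3.png",im)
x=np.load("cal.npz")["x"]
p=telemetry.get_obs()["ee_pos"]; print(proj(K,E,p+[0,0,-.0759]),proj(K,E,[.5544,.124,.034]))
h=cv2.cvtColor(im,cv2.COLOR_BGR2HSV);m=cv2.inRange(h,(20,150,120),(32,255,255));m[:,:295]=0;m[:,330:]=0;n,l,s,c=cv2.connectedComponentsWithStats(m);print([(s[i].tolist(),c[i].round(1).tolist()) for i in range(1,n) if s[i][4]>10])
E
```

```text
time: 35.45
ee_pos: [0.555, 0.1236, 0.1249]
tcp_rot: [-179.9, -0.3, 69.7]
wrist_force: [-0.3, 0.1, -1.2]
opening: 0.0216
grasp_force: 59.2
(array([-0.0004, -0.0005,  0.02  ]), np.float64(-0.34), array([-179.87,   -0.27,   69.66]))
[314.79381331 316.06204415] [315.21543617 320.93682172]
[([313, 318, 6, 6, 27], [315.4, 320.6])]
```

```bash
python3 -m handwheel '[{"tx":0,"ty":-0.0005,"tz":0.01,"ax":0,"ay":0,"az":0,"jaw":-1},{"tx":0,"ty":0,"tz":0.006,"ax":0,"ay":0,"az":0,"jaw":-1},{"tx":0,"ty":0,"tz":0.005,"ax":0,"ay":0,"az":0,"jaw":-1},{"tx":0,"ty":0,"tz":0,"ax":0,"ay":0,"az":0,"jaw":-1},{"tx":0,"ty":0,"tz":0,"ax":0,"ay":0,"az":0,"jaw":-1},{"tx":0,"ty":0,"tz":0,"ax":0,"ay":0,"az":0,"jaw":-1},{"tx":0,"ty":0,"tz":0,"ax":0,"ay":0,"az":0,"jaw":-1},{"tx":0,"ty":0,"tz":0,"ax":0,"ay":0,"az":0,"jaw":-1},{"tx":0,"ty":0,"tz":0,"ax":0,"ay":0,"az":0,"jaw":-1},{"tx":0,"ty":0,"tz":0,"ax":0,"ay":0,"az":0,"jaw":-1}]'
python3 - <<'E'
from h import *
print(telemetry.get_obs()["wrist_force"],telemetry.get_obs()["ee_pos"]-[0,0,.0759])
E
```

```text
time: 36.75
ee_pos: [0.5542, 0.1238, 0.1032]
tcp_rot: [-179.8, -0.2, 69.7]
wrist_force: [-1.3, -0.2, 2.8]
opening: 0.0212
grasp_force: 59.6
[-1.25456128 -0.23591123  2.79427268] [0.55418501 0.12383792 0.02729049]
```

```bash
python3 -m handwheel '[{"tx":0,"ty":0,"tz":-0.02,"ax":0,"ay":0,"az":0,"jaw":-1},{"tx":-0.0325,"ty":0.0101,"tz":0,"ax":0,"ay":0,"az":0,"jaw":-1},{"tx":-0.0324,"ty":0.0101,"tz":0,"ax":0,"ay":0,"az":0,"jaw":-1},{"tx":0,"ty":0,"tz":0,"ax":0,"ay":0,"az":0,"jaw":-1},{"tx":0,"ty":0,"tz":0,"ax":0,"ay":0,"az":0,"jaw":-1},{"tx":0,"ty":0,"tz":0,"ax":0,"ay":0,"az":0,"jaw":-1},{"tx":0,"ty":0,"tz":0.01,"ax":0,"ay":0,"az":0,"jaw":-1},{"tx":0,"ty":0,"tz":0.006,"ax":0,"ay":0,"az":0,"jaw":-1},{"tx":0,"ty":0,"tz":0.004,"ax":0,"ay":0,"az":0,"jaw":-1},{"tx":0,"ty":0,"tz":0,"ax":0,"ay":0,"az":0,"jaw":-1}]'
python3 - <<'E'
from h import *
print(telemetry.get_obs()["wrist_force"],telemetry.get_obs()["ee_pos"]-[0,0,.0759],delta([.5509,.0559,.1035],69.7))
E
```

```text
time: 38.0
ee_pos: [0.5505, 0.0562, 0.1029]
tcp_rot: [-179.8, -0.3, 69.7]
wrist_force: [-0.4, 1.0, 3.4]
opening: 0.0214
grasp_force: 59.6
[-0.40208252  1.04500208  3.44592998] [0.55050872 0.05621497 0.02702662] (array([-0.0002,  0.0005, -0.0006]), np.float64(-0.03), array([-179.81,   -0.26,   69.67]))
```

Stud 1 is down. I hold it, then move over stud 2.

```bash
python3 -m handwheel '[{"tx":0,"ty":0,"tz":0,"ax":0,"ay":0,"az":0,"jaw":-1},{"tx":0,"ty":0,"tz":0,"ax":0,"ay":0,"az":0,"jaw":-1},{"tx":0,"ty":0,"tz":0,"ax":0,"ay":0,"az":0,"jaw":-1},{"tx":0,"ty":0,"tz":0,"ax":0,"ay":0,"az":0,"jaw":-1},{"tx":0,"ty":0,"tz":0,"ax":0,"ay":0,"az":0,"jaw":-1},{"tx":0,"ty":0,"tz":-0.02,"ax":0,"ay":0,"az":0,"jaw":-1},{"tx":-0.0325,"ty":0.0103,"tz":0,"ax":0,"ay":0,"az":0,"jaw":-1},{"tx":-0.0324,"ty":0.0103,"tz":0,"ax":0,"ay":0,"az":0,"jaw":-1},{"tx":0,"ty":0,"tz":0,"ax":0,"ay":0,"az":0,"jaw":-1},{"tx":0,"ty":0,"tz":0,"ax":0,"ay":0,"az":0,"jaw":-1}]'; python3 -m handwheel '[{"tx":0,"ty":0,"tz":0.01,"ax":0,"ay":0,"az":0,"jaw":-1},{"tx":0,"ty":0,"tz":0.006,"ax":0,"ay":0,"az":0,"jaw":-1},{"tx":0,"ty":0,"tz":0.004,"ax":0,"ay":0,"az":0,"jaw":-1},{"tx":0,"ty":0,"tz":0,"ax":0,"ay":0,"az":0,"jaw":-1},{"tx":0,"ty":0,"tz":0,"ax":0,"ay":0,"az":0,"jaw":-1},{"tx":0,"ty":0,"tz":0,"ax":0,"ay":0,"az":0,"jaw":-1},{"tx":0,"ty":0,"tz":0,"ax":0,"ay":0,"az":0,"jaw":-1},{"tx":0,"ty":0,"tz":0,"ax":0,"ay":0,"az":0,"jaw":-1},{"tx":0,"ty":0,"tz":0,"ax":0,"ay":0,"az":0,"jaw":-1},{"tx":0,"ty":0,"tz":0,"ax":0,"ay":0,"az":0,"jaw":-1}]'
python3 - <<'E'
from h import *
print(delta([.5473,-.012,.1035],69.7))
E
```

```text
time: 39.25
ee_pos: [0.5473, -0.012, 0.1222]
tcp_rot: [-179.8, -0.2, 69.6]
wrist_force: [0.3, -0.2, -0.4]
opening: 0.0214
grasp_force: 59.2
time: 40.5
ee_pos: [0.5474, -0.012, 0.1026]
tcp_rot: [-179.8, -0.2, 69.7]
wrist_force: [-0.8, 1.8, 3.8]
opening: 0.0212
grasp_force: 59.6
(array([-0.    , -0.0001, -0.0009]), np.float64(-0.04), array([-179.83,   -0.25,   69.66]))
```

```bash
python3 -m handwheel '[{"tx":0,"ty":0,"tz":-0.02,"ax":0,"ay":0,"az":0,"jaw":-1},{"tx":-0.0325,"ty":0.0101,"tz":0,"ax":0,"ay":0,"az":0,"jaw":-1},{"tx":-0.0324,"ty":0.0101,"tz":0,"ax":0,"ay":0,"az":0,"jaw":-1},{"tx":0,"ty":0,"tz":0,"ax":0,"ay":0,"az":0,"jaw":-1},{"tx":0,"ty":0,"tz":0,"ax":0,"ay":0,"az":0,"jaw":-1},{"tx":0,"ty":0,"tz":0,"ax":0,"ay":0,"az":0,"jaw":-1},{"tx":0,"ty":0,"tz":0.01,"ax":0,"ay":0,"az":0,"jaw":-1},{"tx":0,"ty":0,"tz":0.006,"ax":0,"ay":0,"az":0,"jaw":-1},{"tx":0,"ty":0,"tz":0.004,"ax":0,"ay":0,"az":0,"jaw":-1},{"tx":0,"ty":0,"tz":0,"ax":0,"ay":0,"az":0,"jaw":-1}]' && python3 -m handwheel '[{"tx":0,"ty":0,"tz":0,"ax":0,"ay":0,"az":0,"jaw":-1},{"tx":0,"ty":0,"tz":0,"ax":0,"ay":0,"az":0,"jaw":-1},{"tx":0,"ty":0,"tz":0,"ax":0,"ay":0,"az":0,"jaw":-1},{"tx":0,"ty":0,"tz":0,"ax":0,"ay":0,"az":0,"jaw":-1},{"tx":0,"ty":0,"tz":0,"ax":0,"ay":0,"az":0,"jaw":-1},{"tx":0,"ty":0,"tz":0,"ax":0,"ay":0,"az":0,"jaw":-1},{"tx":0,"ty":0,"tz":-0.03,"ax":0,"ay":0,"az":0,"jaw":-1},{"tx":0,"ty":0,"tz":-0.05,"ax":0,"ay":0,"az":0,"jaw":-1},{"tx":0,"ty":0,"tz":0,"ax":0,"ay":0,"az":0,"jaw":-1},{"tx":0,"ty":0,"tz":0,"ax":0,"ay":0,"az":0,"jaw":-1}]'
python3 - <<'E'
from h import *
print(delta([.4544,.0394,.0925],69.7))
E
```

```text
time: 41.75
ee_pos: [0.5437, -0.0796, 0.1024]
tcp_rot: [-179.8, -0.3, 69.7]
wrist_force: [-1.1, 2.5, 3.1]
opening: 0.0214
grasp_force: 59.7
time: 43.0
ee_pos: [0.5438, -0.0806, 0.1812]
tcp_rot: [-179.8, -0.2, 69.6]
wrist_force: [-0.5, 0.2, -0.5]
opening: 0.0214
grasp_force: 59.3
(array([ 0.0811, -0.1252,  0.0895]), np.float64(-0.05), array([-179.79,   -0.2 ,   69.65]))
```

```bash
python3 -m handwheel '[{"tx":0.027,"ty":-0.0417,"tz":0,"ax":0,"ay":0,"az":0,"jaw":-1},{"tx":0.027,"ty":-0.0417,"tz":0,"ax":0,"ay":0,"az":0,"jaw":-1},{"tx":0.027,"ty":-0.0417,"tz":0,"ax":0,"ay":0,"az":0,"jaw":-1},{"tx":0,"ty":0,"tz":0,"ax":0,"ay":0,"az":0,"jaw":-1},{"tx":0,"ty":0,"tz":0,"ax":0,"ay":0,"az":0,"jaw":-1},{"tx":0,"ty":0,"tz":0,"ax":0,"ay":0,"az":0,"jaw":-1},{"tx":0,"ty":0,"tz":0,"ax":0,"ay":0,"az":0,"jaw":-1},{"tx":0,"ty":0,"tz":0,"ax":0,"ay":0,"az":0,"jaw":-1},{"tx":0,"ty":0,"tz":0,"ax":0,"ay":0,"az":0,"jaw":-1},{"tx":0,"ty":0,"tz":0,"ax":0,"ay":0,"az":0,"jaw":-1}]'
python3 - <<'E'
from h import *
print(delta([.4545,.0395,.0925],69.7))
E
```

```text
time: 44.25
ee_pos: [0.4548, 0.0391, 0.1829]
tcp_rot: [-179.8, -0.2, 69.7]
wrist_force: [0.6, 0.9, -1.3]
opening: 0.0214
grasp_force: 59.4
(array([-0.0001, -0.0001,  0.0904]), np.float64(-0.05), array([-179.83,   -0.24,   69.65]))
```

```bash
python3 -m handwheel '[{"tx":0,"ty":0,"tz":0.02,"ax":0,"ay":0,"az":0,"jaw":-1},{"tx":0,"ty":0,"tz":0.025,"ax":0,"ay":0,"az":0,"jaw":-1},{"tx":0,"ty":0,"tz":0.02,"ax":0,"ay":0,"az":0,"jaw":-1},{"tx":0,"ty":0,"tz":0.015,"ax":0,"ay":0,"az":0,"jaw":-1},{"tx":0,"ty":0,"tz":0.007,"ax":0,"ay":0,"az":0,"jaw":-1},{"tx":0,"ty":0,"tz":0.002,"ax":0,"ay":0,"az":0,"jaw":-1},{"tx":0,"ty":0,"tz":0,"ax":0,"ay":0,"az":0,"jaw":-1},{"tx":0,"ty":0,"tz":0,"ax":0,"ay":0,"az":0,"jaw":-1},{"tx":0,"ty":0,"tz":0,"ax":0,"ay":0,"az":0,"jaw":-1},{"tx":0,"ty":0,"tz":0,"ax":0,"ay":0,"az":0,"jaw":-1}]'
```

```text
time: 45.5
ee_pos: [0.4547, 0.0396, 0.0941]
tcp_rot: [-179.8, -0.2, 69.7]
wrist_force: [0.1, -1.3, -0.2]
opening: 0.0216
grasp_force: 59.4
```

```bash
python3 -m handwheel '[{"tx":0,"ty":0,"tz":0.001,"ax":0,"ay":0,"az":0,"jaw":-1},{"tx":0,"ty":0,"tz":0.001,"ax":0,"ay":0,"az":0,"jaw":-1},{"tx":0,"ty":0,"tz":0,"ax":0,"ay":0,"az":0,"jaw":-1},{"tx":0,"ty":0,"tz":0,"ax":0,"ay":0,"az":0,"jaw":-1},{"tx":0,"ty":0,"tz":0,"ax":0,"ay":0,"az":0,"jaw":0},{"tx":0,"ty":0,"tz":0,"ax":0,"ay":0,"az":0,"jaw":0},{"tx":0,"ty":0,"tz":0,"ax":0,"ay":0,"az":0,"jaw":0},{"tx":0,"ty":0,"tz":0,"ax":0,"ay":0,"az":0,"jaw":0},{"tx":0,"ty":0,"tz":-0.01,"ax":0,"ay":0,"az":0,"jaw":0},{"tx":0,"ty":0,"tz":-0.02,"ax":0,"ay":0,"az":0,"jaw":0}]'; python3 -m handwheel '[{"tx":0,"ty":0,"tz":-0.03,"ax":0,"ay":0,"az":0,"jaw":0},{"tx":0,"ty":0,"tz":-0.04,"ax":0,"ay":0,"az":0,"jaw":0},{"tx":0,"ty":0,"tz":-0.04,"ax":0,"ay":0,"az":0,"jaw":0},{"tx":0,"ty":0,"tz":-0.04,"ax":0,"ay":0,"az":0,"jaw":0},{"tx":0,"ty":0,"tz":0,"ax":0,"ay":0,"az":0,"jaw":0},{"tx":0,"ty":0,"tz":0,"ax":0,"ay":0,"az":0,"jaw":0},{"tx":0,"ty":0,"tz":0,"ax":0,"ay":0,"az":0,"jaw":0},{"tx":0,"ty":0,"tz":0,"ax":0,"ay":0,"az":0,"jaw":0},{"tx":0,"ty":0,"tz":0,"ax":0,"ay":0,"az":0,"jaw":0},{"tx":0,"ty":0,"tz":0,"ax":0,"ay":0,"az":0,"jaw":0}]'
python3 - <<'E'
from h import *
s0=cv2.imread("pics/side0.png"); s,K,E=grab("side"); cv2.imwrite("pics/send.png",s)
d=cv2.absdiff(s0,s).max(2)
m=(d>40).astype(np.uint8); m=cv2.morphologyEx(m,cv2.MORPH_OPEN,np.ones((2,2)));n,l,st,c=cv2.connectedComponentsWithStats(m)
print([st[i].tolist() for i in range(1,n) if st[i][4]>15])
im,K,E=grab("wrist"); np.savez("w14.npz",K=K,E=E); cv2.imwrite("pics/w14.png",im)
E
sed -i 's/\["w2".*"w13"\]/["w14"]/' hf.py; python3 hf.py
```

```text
time: 46.75
ee_pos: [0.4543, 0.0394, 0.1223]
tcp_rot: [-179.8, -0.2, 69.7]
wrist_force: [-0.2, 0.4, 0.3]
opening: 0.0428
grasp_force: 0.0
time: 48.0
ee_pos: [0.4548, 0.0387, 0.2718]
tcp_rot: [-179.8, -0.2, 69.7]
wrist_force: [-0.8, -0.4, -0.6]
opening: 0.0427
grasp_force: 0.0
[[331, 0, 111, 211, 11036], [437, 0, 203, 292, 25077], [624, 44, 13, 13, 100], [569, 171, 71, 158, 4722], [572, 239, 7, 8, 42], [283, 248, 22, 60, 833], [567, 293, 20, 26, 259], [364, 358, 20, 30, 487], [318, 361, 19, 30, 489], [368, 400, 21, 32, 566], [318, 402, 21, 33, 563]]
w14 [318.58791287 217.38691787] [  24   21   29   39 1074] [316.26815642 217.37337058]
[ 0.45374961  0.04030161 -0.34486456] -19.7592837957445 [np.float64(0.8946155948615829)] [np.float64(0.8162325048563033)]
```

In the side view only the capacitors and the arm have changed. The probe is back in its stand at the same pose, and the bystanders haven't moved.

```bash
python3 -c "
from workcell import workorder
print(workorder.job_done())"
```

```text
the job is handed in; nothing more can be done
None
```

The job is done and handed in at 48 s of robot time: cells 1–3 are filled, the leftover spare is in the tin, all four studs were pressed from left to right, and the probe is back in its stand; the hand-in returned no verdict.

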